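Put the blue ribbon away in the roll-top store

TASK

The shop's blue ribbon has its place in the roll-top ribbon store. Push the store's slatted shutter all the way back by its pull bar, take the blue spool that lies near the red one in front of the paper trimmer, set it down flat on the floor of the empty wide compartment without dropping it, and roll the shutter fully shut without slamming it. Leave the red spool where it is.

Things in the scene. Friction and masses are not known exactly. Their poses are not given: they have to be found in the camera images.
- deck_edge (a point): Middle of the front top edge of the fixed dark deck on the light-wood ribbon store; x to the store's back, y to its left, z up. The store is fixed, 274 mm wide, from x -244 (front) to +160 mm; the deck lies 193 mm above the bench. Side panels 12 mm thick follow the arc, top 181 mm above the bench. With the shutter open the mouth is free from above between x -228 and -94 mm.
- card (a point): Blank card on the front sill (12 mm thick, top 74 mm above the bench), at x -243, y 0 from deck_edge, 40 mm up; same axes. Inside: white floor 45 mm above the bench. Empty wide right compartment: x -229 to +37, y -125 to +30 mm from deck_edge; best put-down point x -158, y -47. Divider 26 mm high at y 33; beyond it the narrow compartment with a green and a yellow spool.
- tambour (a joint): Slatted shutter on a round track, up over the front and down inside the back. 0 = shut on the sill, 0.80 = fully open (hard stops); starts 0 to 0.12 rad. The angle is about an axis along y at x -48 mm from deck_edge, 45 mm below the bench top; slats' outer face at radius 224, rail 225, bar centre at 248 mm. Stays where it is left; 2 to 6 N along the track at the bar move it.
- pull_bar (a point): Centre of the aluminium pull bar on the shutter's lowest rail: round, 12 mm thick, 156 mm long along y. A web under its whole length joins it to the rail: push it from the front to open, from behind or above to shut. Shut: x -232 from deck_edge, 121 mm above the bench, 42.1 deg up the arc from level; open: 87.9 deg, x -57, 203 mm up, 50 mm free to the deck.
- blue_spool (a point): Centre, half-way up, of the blue ribbon spool: light grey round rims 60 mm in diameter, blue ribbon between, lying flat, 34 mm high; z along its axle. A ribbon tail shows 15 mm beyond the rim at +x; it is not solid. 50 to 105 g. Starts at the left or right place of the two spools in front of the paper trimmer.
- ribbon_blue: The same blue spool; origin on its underside, 7.5 mm towards the tail (+x) from the axle.
- red_spool (a point): Centre of the red ribbon spool, 85 mm in diameter, 22 mm high, lying flat on the bench at the other place; to be left alone.
Things that resemble listed ones, but are neither listed nor needed, are in the scene too. Leave any turquoise or yellow look-alike of the ribbon_blue alone.

How it is judged:
On the way, in this order (a step that is already met when the one before it is completed fails the run):
1. the shutter is rolled back to at least 0.71 of its 0.80 rad (value of joint tambour above 0.71 rad), for 0.2 s.
2. with the shutter still open, the blue spool lies flat on the floor of the wide compartment, let go and at rest (x of blue_spool in the frame of deck_edge between -0.213 and -0.008 m and y of blue_spool in the frame of deck_edge between -0.1025 and 0.0075 m and z of blue_spool in the frame of deck_edge between -0.137 and -0.125 m and angle between blue_spool's own z axis and vertical below 0.12 rad and contact force between the fingers and ribbon_blue below 0.05 N and linear speed of ribbon_blue below 0.03 m/s and value of joint tambour above 0.3 rad), for 0.2 s.
At the end, for the whole second after the job is handed in: The blue spool lies flat (within 0.12 rad) and still on the floor of the wide compartment, touched by nothing of the robot, and the shutter is fully shut (joint below 0.04 rad, about 9 mm of gap) and still (x of blue_spool in the frame of deck_edge between -0.213 and -0.008 m and y of blue_spool in the frame of deck_edge between -0.1025 and 0.0075 m and z of blue_spool in the frame of deck_edge between -0.137 and -0.125 m and angle between blue_spool's own z axis and vertical below 0.12 rad and contact force between the fingers and ribbon_blue below 0.05 N and linear speed of ribbon_blue below 0.03 m/s and value of joint tambour below 0.04 rad and velocity of joint tambour between -0.05 and 0.05 rad/s).
It fails at once if the blue spool falls free at over 0.6 m/s (dropped from more than about 18 mm) (contact force between the fingers and ribbon_blue below 0.05 N and linear speed of ribbon_blue above 0.6 m/s).
It fails at once if the shutter is slammed: it arrives within 0.06 rad of shut at over 1.5 rad/s (value of joint tambour below 0.06 rad and velocity of joint tambour below -1.5 rad/s).
It fails at once if the red spool is moved by more than 40 mm (distance of red_spool from where it was at the start of the episode above 0.04 m).
It also fails if it takes over 72 s, if anything falls off the work surface, if the arm or the gripper's body presses on something with over 40 N, if the wrist force passes 120 N, or if a joint passes its speed limit or range.

ROBOT

A 6-joint arm with a two-finger parallel gripper is mounted at the origin on a cart in front of the work surface, level with it; the furniture and walls round the work are solid. World frame = base frame: x ahead of the robot, y to its left, z up, the work surface at z = 0. Lengths are in m, angles in rad, forces in N, time in s.
With the tool pointing down it reaches from about 0.325 to 0.9 m from the base axis. Payload 3.5 kg.
Tool frame: the origin (TCP) lies at the very end of the fingers, on their centre line; the grasp point (between the pads) lies behind it (bot.pinch_z is the z of the grasp point in the tool frame, in m); z points along the fingers, y is the direction in which the jaws open and shut (so a half turn about z gives the same grasp; the last joint's range is limited). The gripper opens to 85 mm and grips with 20 to 120 N. Pads are 22 mm wide; open, the fingers measure 114 mm over their backs; the gripper's body (76 mm by 85 mm) begins 54 mm behind the grasp point. The pads swing forward as they close: fully open they stand 13 mm farther back than shut.
Start: joints at [0.998, 0.276, -0.026, 1.268, 0, 1.467], TCP at [0.283, 0.557, 0.231] pointing down, gripper open.
Joint ranges: [-3.12, 3.12], [-0.85, 1.88], [-1.08, 1.24], [-1.95, 2.15], [-1.57, 1.53], [-3.14, 3.14]. Speed limits (rad/s): [2.57, 2.57, 3.14, 3.14, 3.14, 3.14].

INTERFACE

Orientations are given as a unit quaternion [x, y, z, w].
In Python, from rig import bot gives the robot as it stands.
- The arm moves only by the tool apply_moves, never from a script. Its argument "increments" is one flat list of numbers, 4 for each row, row after row: the shift along the tool's x, y, z in cm, then the turn about the tool's z in degrees. A call has 1 to 12 rows; each row shifts and turns the pose as measured when the row begins, along the tool's axes as they then stand; what a row does not reach is not made up. A row lasts 1/12 s, in which the tool goes at most 41.7 mm and 7.16 degrees, less where a joint would pass 70% of its speed; a pose out of reach is approached as far as the arm can. A call with a gripper value outside its range is refused whole. "fingers" is the opening in per cent of the stroke, from 0 (shut) to 100 (fully open), set as the call begins (left out, the last holds). The fingers move at their own pace and stop on an object; "grip_force" is the grip in N (left out, the last holds). Time passes only in rows, so rows that do not move let the fingers close. It gives the time, the measured TCP pose, the force and the opening at its end, in the units of the state.
- bot.read_state(): the state, without advancing time (a new reading comes with each control period).
- bot.read_camera(name): name is "side" or "top"; returns (picture, depth): 480x640x3 uint8, red, green, blue; 480x640 float32, m along the optical axis (not along the pixel's ray), 0 where there is no reading.
- bot.get_calibration(name): a dict with "fx", "fy", "cx", "cy" (pixels), "cam_to_world" (4x4, takes a point from camera to world coordinates). Camera axes: x right, y up, looking along -z (the intrinsics and any distortion apply to the point x, -y, -z); pixel columns grow to the right and rows downward; lengths in m; the calibration is good to about 2 mm. A picture is of the moment at which its call begins. get_calibration takes no time and is no camera call.
- bot.finish_job(): hands the job in, once; it reports no verdict.
Trained networks look in the newest picture that a camera, given by its name, has taken for a name from the list of things; names that differ only in an ending like _2 or _b are one class to them, and where a whole thing is asked for, a point or a joint stands for the part that bears it (a point fixed in the world has none). Each returns a list of dicts, best first, with "p" (0 to 1); they miss things now and then, are a little off and sometimes report something else, mostly with a low value. They report only what shows in the picture. A call takes as long as a camera call. They do not tell look-alikes from the thing itself.
- bot.find_in(camera, target): "bbox" ([centre column, centre row, width, height] in pixels, round what is visible of it).
- bot.landmark_of(camera, target): "at" ([row, column] in pixels: a listed point, or the origin of a listed thing).
The state is a dict: "clock": time; "q": joint angles; "dq": joint speeds; "joint_efforts": joint torques, N m; "tool_pos": TCP position; "ee_rot": TCP orientation; "wrist_force": force on the tool from outside, world axes, zero at the start; "torque": the same for the moment, N m; "opening": finger opening in m.
Only numpy, scipy, OpenCV 4.12 (cv2) and the standard library are available. Lean on these libraries where they do the work, as an engineer would, in place of code of your own. Each camera call takes 0.05 s, during which the arm holds its last target.

## Working session

There is one attempt and no reset: what is moved stays moved. The work goes in short steps, Python scripts to look and compute and a tool call to move; the robot and the scene stay as the last step left them, time stands still between calls to the robot, and variables do not carry over. Pictures are saved under pics/ and viewed, and the job is handed in when it is done.

Besides the shell and the picture viewer there is one more tool, called after "Emit:" by a JSON object that holds its "api" and its "payload". apply_moves: Moves the arm, as the interface text tells. Its arguments: {"type":"object","properties":{"increments":{"type":"array","items":{"type":"number"}},"fingers":{"type":"number"},"grip_force":{"type":"number"}},"required":["increments"]}

```bash
ls; mkdir -p pics; python3 - <<'E'
from rig import bot
import cv2,numpy as np
for n in ("side","top"):
    p,d=bot.read_camera(n); cv2.imwrite(f"pics/{n}0.png",p[:,:,::-1]); np.save(f"{n}_d.npy",d)
    c=bot.get_calibration(n); print(n,c)
s=bot.read_state(); print(s); print(bot.pinch_z)
for n in ("side","top"):
    for t in ("deck_edge","card","pull_bar","blue_spool","ribbon_blue","red_spool"):
        print(n,t,[(np.round(r["at"],1),round(r["p"],2)) for r in bot.landmark_of(n,t)])
E
```

```text
pics
side {'fx': 499.2988349077414, 'fy': 499.2988349077414, 'cx': 330.778155018387, 'cy': 240.75792411441654, 'cam_to_world': array([[-9.89328601e-01,  9.04299381e-02, -1.14242486e-01,
         4.23705349e-01],
       [-1.45701469e-01, -6.14224342e-01,  7.75564014e-01,
         7.12335927e-01],
       [-3.63099466e-05,  7.83932959e-01,  6.20845484e-01,
         7.75171863e-01],
       [ 0.00000000e+00,  0.00000000e+00,  0.00000000e+00,
         1.00000000e+00]])}
top {'fx': 521.8523521339022, 'fy': 521.8523521339022, 'cx': 315.9937630684621, 'cy': 244.70545914897033, 'cam_to_world': array([[-0.00515574,  0.98379918, -0.17919987,  0.29090894],
       [-0.99988627, -0.0025319 ,  0.01486762, -0.13179624],
       [ 0.01417303,  0.17925615,  0.98370034,  1.43844697],
       [ 0.        ,  0.        ,  0.        ,  1.        ]])}
{'clock': 0.1, 'q': array([ 9.97598281e-01,  2.77102061e-01, -2.77266029e-02,  1.26799705e+00,
        1.98896478e-05,  1.46739792e+00]), 'dq': array([-0.0004372 , -0.00206914,  0.0021598 , -0.00029952,  0.0003191 ,
       -0.00116541]), 'joint_efforts': array([-
[... 481 characters left out ...]
356.6, 383.6]), 0.89)]
side pull_bar [(array([326.6, 380. ]), 0.92)]
side blue_spool [(array([222.9, 395.5]), 0.94), (array([202.4, 366.5]), 0.85), (array([195.9, 404.5]), 0.83)]
side ribbon_blue [(array([211.1, 361.7]), 0.97), (array([202.3, 402.4]), 0.77), (array([230.1, 393.1]), 0.61)]
side red_spool [(array([258.9, 362. ]), 0.68)]
top deck_edge [(array([190.7, 206.3]), 0.67)]
top card [(array([295.1, 213.1]), 0.9)]
top pull_bar [(array([286.8, 206.4]), 0.83)]
top blue_spool [(array([294.5, 373.2]), 0.97), (array([301. , 430.6]), 0.82)]
top ribbon_blue [(array([292.7, 374.8]), 0.79), (array([260.7, 401.1]), 0.6), (array([302.7, 430.2]), 0.57)]
top red_spool [(array([272.3, 325.2]), 0.96)]
```

View pics/side0.png

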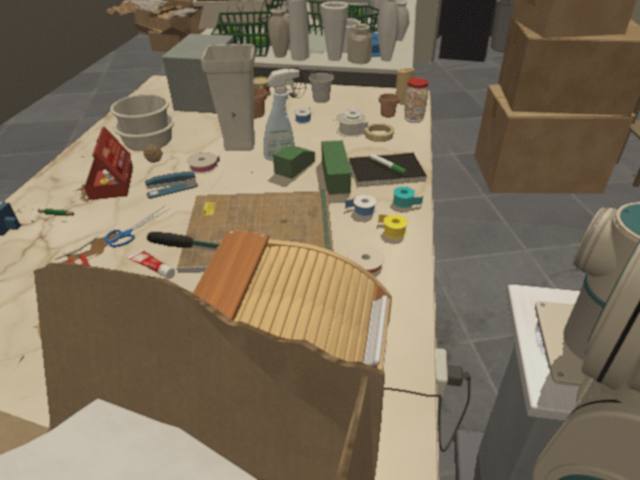

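View pics/top0.png

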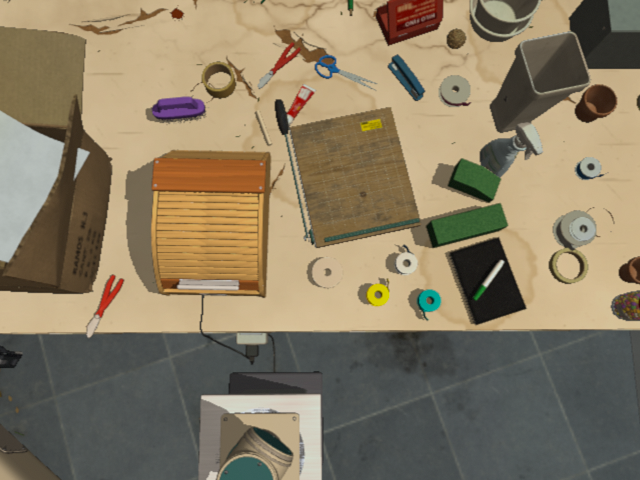

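```bash
cat > h.py <<'E'
import numpy as np,cv2
from rig import bot
def w(n,row,col,d):
    c=bot.get_calibration(n); T=c["cam_to_world"]
    p=np.array([(col-c["cx"])/c["fx"]*d,-(row-c["cy"])/c["fy"]*d,-d,1]); return (T@p)[:3]
def cloud(n,d):
    c=bot.get_calibration(n); v,u=np.mgrid[0:480,0:640]
    P=np.stack([(u-c["cx"])/c["fx"]*d,-(v-c["cy"])/c["fy"]*d,-d,np.ones_like(d)],-1)
    return (P@c["cam_to_world"].T)[...,:3]
def atz(n,row,col,z):
    a=w(n,row,col,0.);b=w(n,row,col,1.); t=(z-a[2])/(b[2]-a[2]); return a+t*(b-a)
def proj(n,P):
    c=bot.get_calibration(n); q=np.linalg.inv(c["cam_to_world"])@np.append(P,1)
    return (c["cy"]-c["fy"]*q[1]/-q[2], c["cx"]+c["fx"]*q[0]/-q[2])  # row,col
E
python3 - <<'E'
from h import *
import cv2
np.set_printoptions(precision=4,suppress=True)
dt=np.load("top_d.npy");ds=np.load("side_d.npy")
print("deck",atz("top",190.7,206.3,.193),atz("side",281.6,244.6,.193))
print("card",atz("top",295.1,213.1,.094),atz("side",356.6,383.6,.04+.193), )
print("bar",atz("top",286.8,206.4,.121),atz("side",326.6,380,.121))
print("blue top",atz("top",261,405,.034),w("top",261,405,dt[261,405]))
print("red", atz("top",272.3,325.2,.022))
C=cloud("top",dt)
for r in (160,170,180,188,192,196,200,230,260,275,280,284,288,292,296): print(r,C[r,206],C[r,180])
a=cv2.imread("pics/top0.png");b=cv2.imread("pics/side0.png")
A=cv2.resize(a[225:325,295:455],(800,500),interpolation=cv2.INTER_CUBIC);cv2.imwrite("pics/ctop.png",A)
B=cv2.resize(b[170:280,330:440],(600,600),interpolation=cv2.INTER_CUBIC);cv2.imwrite("pics/cside.png",B)
E
```

```text
deck [0.6538 0.1191 0.193 ] [0.6596 0.1172 0.193 ]
card [0.405  0.1127 0.094 ] [0.416  0.2744 0.233 ]
bar [0.4237 0.1252 0.121 ] [0.4247 0.1199 0.121 ]
blue top [ 0.501  -0.3955  0.034 ] [ 0.5062 -0.4022 -0.0012]
red [ 0.4722 -0.178   0.022 ]
160 [0.7339 0.1229 0.1907] [0.732  0.1862 0.196 ]
170 [0.7058 0.1208 0.1968] [0.707  0.1858 0.1933]
180 [0.6812 0.1207 0.1933] [0.6827 0.186  0.1884]
188 [0.6606 0.12   0.1933] [0.6613 0.1844 0.1912]
192 [0.6569 0.1243 0.1707] [0.6572 0.1894 0.1699]
196 [0.6454 0.1231 0.1749] [0.6459 0.1881 0.1734]
200 [0.634  0.1219 0.1789] [0.6341 0.1863 0.1787]
230 [0.5593 0.1209 0.1718] [0.5593 0.1847 0.1725]
260 [0.4896 0.1253 0.1373] [0.4887 0.1886 0.1442]
275 [0.4536 0.1272 0.1213] [0.4546 0.1943 0.115 ]
280 [0.4421 0.1288 0.1106] [0.4425 0.195  0.1098]
284 [0.4308 0.1265 0.121 ] [0.4311 0.1921 0.12  ]
288 [0.42   0.1248 0.1281] [0.4207 0.1908 0.1238]
292 [0.4147 0.1346 0.0763] [0.4156 0.2038 0.069 ]
296 [ 0.4109  0.1497 -0.0031] [ 0.4112  0.2209 -0.0029]
```

View pics/ctop.png

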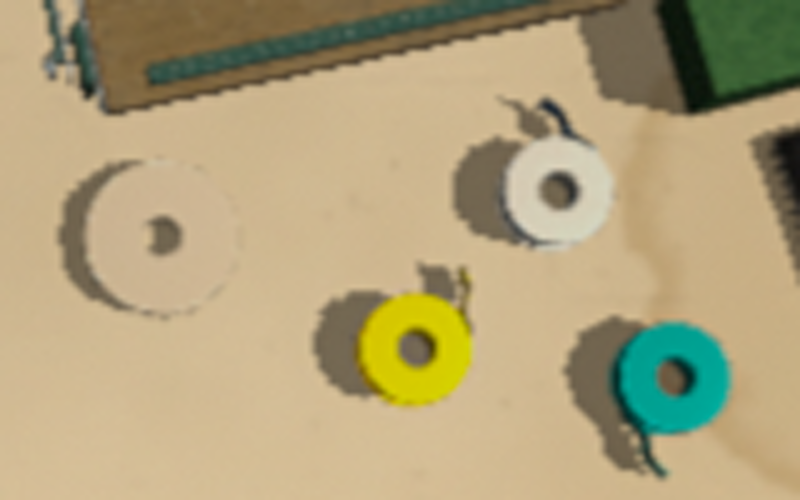

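View pics/cside.png

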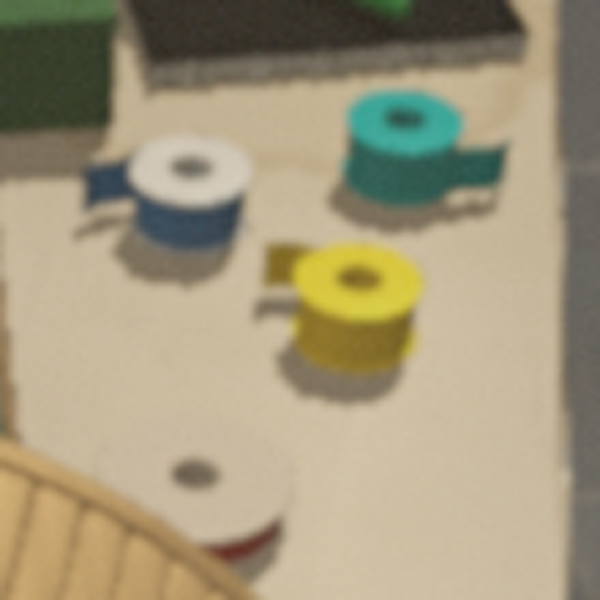

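```bash
python3 - <<'E'
from h import *
np.set_printoptions(precision=4,suppress=True)
a=cv2.imread("pics/top0.png");hsv=cv2.cvtColor(a,cv2.COLOR_BGR2HSV)
# deck
print("hsv deck",hsv[175,206],"slat",hsv[230,206],"bar",hsv[284,206])
m=((hsv[...,0]<14)&(hsv[...,1]>140)&(hsv[...,2]>80)).astype(np.uint8); m[:, :145]=0;m[:,275:]=0;m[:145]=0;m[215:]=0
m=cv2.morphologyEx(m,cv2.MORPH_OPEN,np.ones((5,5)))
v,u=np.nonzero(m);P=np.array([atz("top",y,x,.193)[:2] for y,x in zip(v,u)]).astype(np.float32)
r=cv2.minAreaRect(P);print("deck rect",r,cv2.boxPoints(r))
print("card",atz("top",295.1,213.1,.04),atz("side",356.6,383.6,.04))
# bar ends
m=((hsv[...,1]<60)&(hsv[...,2]>110)).astype(np.uint8); m[:270]=0;m[295:]=0;m[:,:160]=0;m[:,250:]=0
v,u=np.nonzero(m);Q=np.array([atz("top",y,x,.124)[:2] for y,x in zip(v,u)]).astype(np.float32)
r=cv2.minAreaRect(Q);print("bar",len(Q),r,cv2.boxPoints(r))
# blue spool rim
g=a[245:280,385:425].astype(int); m=((g.min(2)>165)&(g.max(2)-g.min(2)<50)).astype(np.uint8)
n,l,st,c=cv2.connectedComponentsWithStats(m);k=1+st[1:,4].argmax();print(st[k],c[k])
cn=max(cv2.findContours((l==k).astype(np.uint8),0,1)[0],key=len);print(cv2.minEnclosingCircle(cn),cv2.fitEllipse(cn))
(x,y),_,_=cv2.fitEllipse(cn); print("blue",atz("top",y+245,x+385,.034))
for t in("top","side"):
  for rc in bot.landmark_of(t,"blue_spool"): print(t,rc["at"],atz(t,*rc["at"],.017))
E
```

```text
hsv deck [ 13 195 171] slat [ 17 153 173] bar [ 16  33 176]Traceback (most recent call last):
  File "<stdin>", line 8, in <module>
  File "h.py", line 11, in atz
    a=w(n,row,col,0.);b=w(n,row,col,1.); t=(z-a[2])/(b[2]-a[2]); return a+t*(b-a)
                        ~^^^^^^^^^^^^^^
  File "h.py", line 4, in w
    c=bot.get_calibration(n); T=c["cam_to_world"]
ValueError: time passes only in moves, steps and waits
```

```bash
sed -i 's/^from rig import bot/from rig import bot\nK={n:bot.get_calibration(n) for n in ("side","top")}/; s/bot.get_calibration(n);/K[n];/' h.py; cat h.py | head -8; python3 - <<'E'
from h import *
np.set_printoptions(precision=4,suppress=True)
a=cv2.imread("pics/top0.png");hsv=cv2.cvtColor(a,cv2.COLOR_BGR2HSV)
m=((hsv[...,0]<15)&(hsv[...,1]>170)&(hsv[...,2]>80)).astype(np.uint8); m[:, :145]=0;m[:,275:]=0;m[:145]=0;m[215:]=0
m=cv2.morphologyEx(m,cv2.MORPH_OPEN,np.ones((5,5)))
v,u=np.nonzero(m);P=np.array([atz("top",y,x,.193)[:2] for y,x in zip(v,u)]).astype(np.float32)
r=cv2.minAreaRect(P);print("deck rect",r,cv2.boxPoints(r))
print("card",atz("top",295.1,213.1,.04),atz("side",356.6,383.6,.04))
m=((hsv[...,1]<60)&(hsv[...,2]>110)).astype(np.uint8); m[:270]=0;m[295:]=0;m[:,:160]=0;m[:,250:]=0
v,u=np.nonzero(m);Q=np.array([atz("top",y,x,.124)[:2] for y,x in zip(v,u)]).astype(np.float32)
r=cv2.minAreaRect(Q);print("bar",len(Q),r,cv2.boxPoints(r))
g=a[245:280,385:425].astype(int); m=((g.min(2)>165)&(g.max(2)-g.min(2)<50)).astype(np.uint8)
n,l,st,c=cv2.connectedComponentsWithStats(m);k=1+st[1:,4].argmax();print(st[k],c[k])
cn=max(cv2.findContours((l==k).astype(np.uint8),0,1)[0],key=len);print(cv2.minEnclosingCircle(cn),cv2.fitEllipse(cn))
(x,y),_,_=cv2.fitEllipse(cn); print("blue",atz("top",y+245,x+385,.034))
for t in("top","side"):
  for rc in bot.landmark_of(t,"blue_spool"): print(t,rc["at"],atz(t,*rc["at"],.017))
E
```

```text
import numpy as np,cv2
from rig import bot
K={n:bot.get_calibration(n) for n in ("side","top")}
def w(n,row,col,d):
    c=K[n]; T=c["cam_to_world"]
    p=np.array([(col-c["cx"])/c["fx"]*d,-(row-c["cy"])/c["fy"]*d,-d,1]); return (T@p)[:3]
def cloud(n,d):
    c=K[n]; v,u=np.mgrid[0:480,0:640]
deck rect ((0.6942358613014221, 0.11388743668794632), (0.277670681476593, 0.08441197127103806), 88.39114379882812) [[ 0.6481 -0.0237]
 [ 0.7325 -0.0261]
 [ 0.7403  0.2515]
 [ 0.6559  0.2539]]
card [0.4096 0.1225 0.04  ] [0.4133 0.1184 0.04  ]
bar 583 ((0.4236222803592682, 0.12190623581409454), (0.15344950556755066, 0.036947909742593765), 88.62077331542969) [[0.4033 0.0456]
 [0.4402 0.0448]
 [0.4439 0.1982]
 [0.407  0.1991]]
[ 12   8  21  22 277] [21.6498 18.0325]
((21.285715103149414, 18.5), 11.002185821533203) ((21.579565048217773, 18.06003761291504), (19.591629028320312, 20.926773071289062), 172.22760009765625)
blue [ 0.4953 -0.3997  0.034 ]
top [294.5, 373.2] [ 0.4115 -0.3085  0.017 ]
top [301.0, 430.6] [ 0.3932 -0.4647  0.017 ]
side [222.9, 395.5] [ 0.4099 -0.3318  0.017 ]
side [202.4, 366.5] [ 0.4919 -0.4144  0.017 ]
side [195.9, 404.5] [ 0.391  -0.4616  0.017 ]
```

Emit:
{"api": "apply_moves", "payload": {"increments": [0,0,0,-6.4,0,0,0,-6.4,0,0,0,-6.4,0,0,0,-6.4,0,0,0,0], "fingers": 0}}

```text
clock: 1.22
tool_pos: [0.283, 0.5573, 0.2315]
ee_rot: [0.001, 1.0, 0.0, 0.0]
wrist_force: [0.2, -0.1, 0.3]
opening: 0.0256
```

```bash
cat >> h.py <<'E'
from scipy.spatial.transform import Rotation as R
DE=np.array([.655,.116]);PSI=np.radians(-1.5)
def st():
    s=bot.read_state();M=R.from_quat(s["ee_rot"]).as_matrix()
    rel=np.array([[np.cos(PSI),np.sin(PSI)],[-np.sin(PSI),np.cos(PSI)]])@(s["tool_pos"][:2]-DE)
    print("t",round(s["clock"],2),"tcp",s["tool_pos"].round(4),"yaw_y",np.degrees(np.arctan2(M[1,1],M[0,1])).round(2),"tilt",np.degrees(np.arccos(-M[2,2])).round(2),"F",s["wrist_force"].round(1),"open",round(s["opening"],4),"store xy",rel.round(4),"q",s["q"].round(2))
    return s,M
def togo(P):
    s,M=st(); print("tool cm",(M.T@(np.array(P)-s["tool_pos"])*100).round(2))
E
python3 -c "
from h import *
togo([.33,.122,.23]);print(atz('side',200.8,364.8,.034))"
```

```text
t 1.22 tcp [0.283  0.5573 0.2315] yaw_y 89.87 tilt 0.02 F [ 0.2 -0.1  0.3] open 0.0256 store xy [-0.3834  0.4315] q [ 1.    0.28 -0.03  1.27  0.    1.  ]
tool cm [ -4.8  -43.52   0.14]
[ 0.49550675 -0.3960756   0.034     ]
```

Emit:
{"api": "apply_moves", "payload": {"increments": [-0.4,-3.6,0,1.4,-0.4,-3.6,0,0,-0.4,-3.6,0,0,-0.4,-3.6,0,0,-0.4,-3.6,0,0,-0.4,-3.6,0,0,-0.4,-3.6,0,0,-0.4,-3.6,0,0,-0.4,-3.6,0,0,-0.4,-3.6,0,0,-0.4,-3.6,0,0,-0.4,-3.6,0,0]}}

```text
clock: 2.22
tool_pos: [0.3146, 0.1148, 0.2295]
ee_rot: [0.026, 1.0, 0.003, 0.005]
wrist_force: [1.3, -0.9, -0.5]
opening: 0.0004
```

```bash
python3 -c "
from h import *
togo([.37,.122,.113])"
```

```text
t 2.22 tcp [0.3146 0.1148 0.2295] yaw_y 87.04 tilt 0.64 F [ 1.3 -0.9 -0.5] open 0.0004 store xy [-0.3403 -0.0102] q [ 0.15 -0.27 -0.58  1.25  0.    0.2 ]
tool cm [-5.39  0.93 11.7 ]
```

Emit:
{"api": "apply_moves", "payload": {"increments": [-2.0,0.4,0,-1.0,-2.0,0.4,0,0,-1.2,0,3,0,0,0,3,0,0,0,3,0,0,0,2.0,0,0,0,0,0]}}

```text
clock: 2.8
tool_pos: [0.3764, 0.1105, 0.1215]
ee_rot: [0.04, 0.999, 0.003, 0.013]
wrist_force: [-0.0, -0.0, -0.1]
opening: 0.0
```

```bash
python3 -c "
from h import *
togo([.39,.122,.115])
p,d=bot.read_camera('side');cv2.imwrite('pics/s1.png',p[:,:,::-1])"
```

```text
t 2.8 tcp [0.3764 0.1105 0.1215] yaw_y 85.47 tilt 1.54 F [-0.  -0.  -0.1] open 0.0 store xy [-0.2784 -0.0128] q [ 0.12 -0.07 -0.66  0.95  0.    0.2 ]
tool cm [-1.25  1.25  0.7 ]
```

View pics/s1.png

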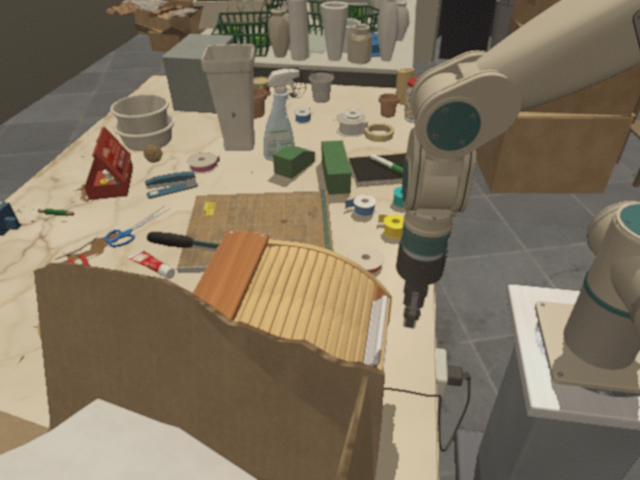

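Emit:
{"api": "apply_moves", "payload": {"increments": [0,0.6,0.3,-3.0,-0.4,0.6,0.3,0,-0.4,0,0,0,-0.4,0,0,0]}}

```text
clock: 3.18
tool_pos: [0.3927, 0.1234, 0.1217]
ee_rot: [0.015, 1.0, 0.003, 0.017]
wrist_force: [0.1, -0.1, 0.3]
opening: -0.0003
```

```bash
python3 -c "
from h import *
togo([.403,.122,.115])"
```

```text
t 3.18 tcp [0.3927 0.1234 0.1217] yaw_y 88.25 tilt 1.94 F [ 0.1 -0.1  0.3] open -0.0003 store xy [-0.2624  0.0005] q [ 0.15 -0.04 -0.63  0.94  0.    0.18]
tool cm [-1.01 -0.11  0.7 ]
```

Emit:
{"api": "apply_moves", "payload": {"increments": [0,0,0.7,0,0,0,0,0]}}

```text
clock: 3.35
tool_pos: [0.3966, 0.1239, 0.1167]
ee_rot: [0.016, 1.0, 0.004, 0.02]
wrist_force: [-0.9, 0.3, 0.5]
opening: 0.0003
```

```bash
python3 -c "
from h import *
s,M=st();print(M[:,2])
togo([.403,.122,.115])"
```

```text
t 3.35 tcp [0.3966 0.1239 0.1167] yaw_y 88.17 tilt 2.27 F [-0.9  0.3  0.5] open 0.0003 store xy [-0.2585  0.0012] q [ 0.15 -0.03 -0.64  0.92  0.    0.18]
[ 0.03911078  0.00661446 -0.99921299]
t 3.35 tcp [0.3966 0.1239 0.1167] yaw_y 88.17 tilt 2.27 F [-0.9  0.3  0.5] open 0.0003 store xy [-0.2585  0.0012] q [ 0.15 -0.03 -0.64  0.92  0.    0.18]
tool cm [-0.64 -0.17  0.2 ]
```

Emit:
{"api": "apply_moves", "payload": {"increments": [0,0,0,0,0,0,0,0,0,0,0,0]}}

```text
clock: 3.6
tool_pos: [0.3973, 0.1238, 0.1173]
ee_rot: [0.017, 1.0, 0.004, 0.02]
wrist_force: [-0.2, 0.0, -1.2]
opening: -0.0001
```

```bash
python3 -c "
from h import *
s,M=st();print(M[:,2])"
```

```text
t 3.6 tcp [0.3973 0.1238 0.1173] yaw_y 88.09 tilt 2.34 F [-0.2  0.  -1.2] open -0.0001 store xy [-0.2578  0.001 ] q [ 0.15 -0.03 -0.64  0.92  0.    0.18]
[ 0.04021364  0.00658587 -0.9991694 ]
```

Emit:
{"api": "apply_moves", "payload": {"increments": [-0.9,-0.1,0,0,-1.3,0,-1.1,0,-1.3,0,-1.1,0,-1.3,0,-1.1,0,0,0,0,0]}}

```text
clock: 4.02
tool_pos: [0.4362, 0.1203, 0.1485]
ee_rot: [0.017, 1.0, 0.004, 0.009]
wrist_force: [-0.9, 0.3, 0.4]
opening: -0.0
```

```bash
cat >> h.py <<'E'
def bar(th):  # store-> world of bar centre at joint value th
    a=np.radians(42.1)+th; x=-.048-.248*np.cos(a); z=-.045+.248*np.sin(a)
    return np.array([DE[0]+np.cos(PSI)*x,DE[1]+np.sin(PSI)*x,z])
E
python3 -c "
from h import *
s,M=st();print(M[:,2])
for t in (0,.1,.2,.3,.4,.5,.6,.7,.8): print(t,bar(t).round(4))
p,d=bot.read_camera('side');cv2.imwrite('pics/s2.png',p[:,:,::-1])"
```

```text
t 4.02 tcp [0.4362 0.1203 0.1485] yaw_y 88.11 tilt 1.14 F [-0.9  0.3  0.4] open -0.0 store xy [-0.2188 -0.0015] q [ 0.12  0.02 -0.51  1.02  0.    0.16]
[ 0.01858439  0.00724423 -0.99980105]
0 [0.4231 0.1221 0.1213]
0.1 [0.4406 0.1216 0.1388]
0.2 [0.4598 0.1211 0.1545]
0.3 [0.4804 0.1206 0.1682]
0.4 [0.5023 0.12   0.1798]
0.5 [0.5253 0.1194 0.1891]
0.6 [0.549  0.1188 0.1961]
0.7 [0.5734 0.1181 0.2007]
0.8 [0.5981 0.1175 0.2028]
```

View pics/s2.png

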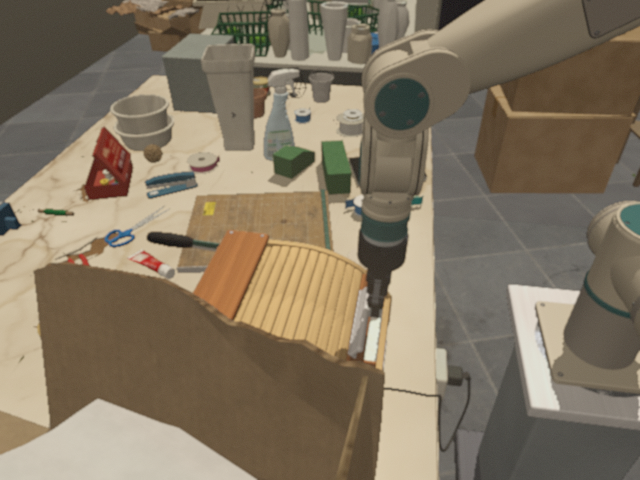

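Emit:
{"api": "apply_moves", "payload": {"increments": [-1.5,0,-0.5,0,-1.5,0,-0.9,0,-1.5,0,-0.8,0,0,0,0,0]}}

```text
clock: 4.4
tool_pos: [0.4648, 0.1193, 0.1681]
ee_rot: [0.016, 1.0, 0.005, -0.009]
wrist_force: [0.6, 0.7, 0.8]
opening: -0.0001
```

```bash
python3 -c "
from h import *
s,M=st()"
```

```text
t 4.4 tcp [0.4648 0.1193 0.1681] yaw_y 88.19 tilt 1.15 F [0.6 0.7 0.8] open -0.0001 store xy [-0.1903 -0.0017] q [ 0.11  0.07 -0.41  1.1   0.01  0.14]
```

Emit:
{"api": "apply_moves", "payload": {"increments": [0.3,0,0.8,0,-1.0,0,0,0,-1.6,0,-0.5,0,-1.6,0,-0.5,0,0,0,0,0]}}

```text
clock: 4.82
tool_pos: [0.4969, 0.1179, 0.1649]
ee_rot: [0.015, 1.0, 0.005, -0.017]
wrist_force: [1.4, 0.7, 0.2]
opening: -0.0002
```

```bash
python3 -c "
from h import *
s,M=st()
p,d=bot.read_camera('side');cv2.imwrite('pics/s3.png',p[:,:,::-1])"
```

```text
t 4.82 tcp [0.4969 0.1179 0.1649] yaw_y 88.23 tilt 1.99 F [1.4 0.7 0.2] open -0.0002 store xy [-0.1581 -0.0022] q [ 0.1   0.14 -0.34  1.12  0.01  0.13]
```

View pics/s3.png

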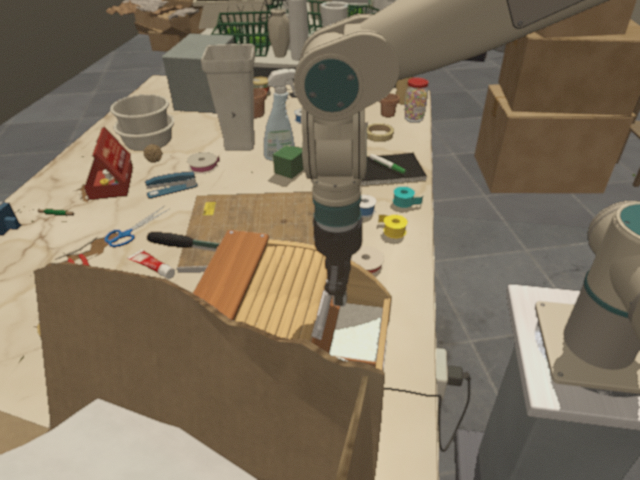

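Emit:
{"api": "apply_moves", "payload": {"increments": [-1.6,0,-0.9,0,-1.6,0,-0.7,0,-1.6,0,-0.5,0,-1.6,0,-0.4,0,-1.6,0,-0.3,0,0,0,0,0]}}

```text
clock: 5.37
tool_pos: [0.5651, 0.1153, 0.1809]
ee_rot: [0.015, 0.999, 0.005, -0.029]
wrist_force: [1.5, 0.4, 0.5]
opening: 0.0002
```

```bash
python3 -c "
from h import *
s,M=st()"
```

```text
t 5.37 tcp [0.5651 0.1153 0.1809] yaw_y 88.31 tilt 3.39 F [1.5 0.4 0.5] open 0.0002 store xy [-0.0898 -0.0031] q [ 0.08  0.26 -0.16  1.21  0.02  0.11]
```

Emit:
{"api": "apply_moves", "payload": {"increments": [-0.6,0,-0.9,0,-1.2,0,-0.3,0,-1.0,0,0,0,0,0,0,0]}}

```text
clock: 5.7
tool_pos: [0.578, 0.1146, 0.1881]
ee_rot: [0.014, 0.999, 0.004, -0.045]
wrist_force: [0.8, 0.9, 0.3]
opening: -0.0
```

```bash
python3 -c "
from h import *
s,M=st();print(M[:,2])
p,d=bot.read_camera('side');cv2.imwrite('pics/s4.png',p[:,:,::-1])
p,d=bot.read_camera('top');cv2.imwrite('pics/t4.png',p[:,:,::-1])"
```

```text
t 5.7 tcp [0.578  0.1146 0.1881] yaw_y 88.36 tilt 5.24 F [0.8 0.9 0.3] open -0.0 store xy [-0.077  -0.0035] q [ 0.08  0.3  -0.09  1.27  0.02  0.1 ]
[-0.09076371  0.01025113 -0.99581969]
```

View pics/s4.png

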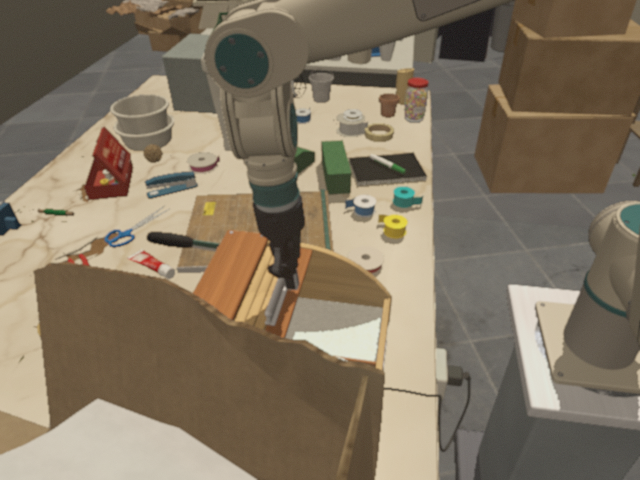

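```bash
python3 -c "
import cv2
a=cv2.imread('pics/t4.png')[140:310,130:300];cv2.imwrite('pics/t4c.png',cv2.resize(a,(600,600),interpolation=cv2.INTER_CUBIC))
from h import *
for t in (.6,.7,.75,.8): print(t,proj('top',bar(t)+[0,0,0]),proj('side',bar(t)))
for n in('side','top'): print([(r['at'],r['p']) for r in bot.landmark_of(n,'pull_bar')])"
```

```text
0.6 (np.float64(232.0665980672255), np.float64(204.78985435596428)) (np.float64(287.4574439760733), np.float64(308.3318609630046))
0.7 (np.float64(221.83735161860676), np.float64(205.01602961535446)) (np.float64(283.73132339585266), np.float64(293.98471613735023))
0.75 (np.float64(216.75302748245633), np.float64(205.2063993877294)) (np.float64(282.26216478283476), np.float64(286.7644872640696))
0.8 (np.float64(211.715736145631), np.float64(205.44723849025004)) (np.float64(281.0627036722908), np.float64(279.5507701006512))
[([282.3, 278.2], 0.71)]
[([214.2, 204.6], 0.64)]
```

View pics/t4c.png

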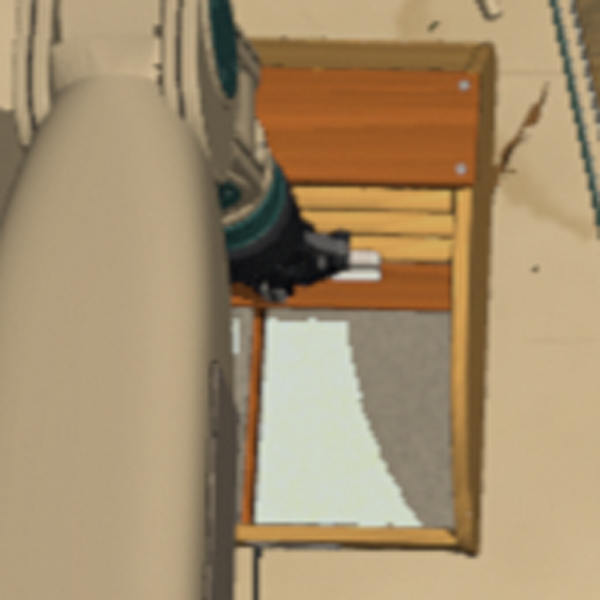

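Emit:
{"api": "apply_moves", "payload": {"increments": [-0.8,0,0,0,-0.8,0,0,0,0,0,0,0,0,0,0,0]}}

```text
clock: 6.23
tool_pos: [0.578, 0.1146, 0.1879]
ee_rot: [0.013, 0.998, 0.004, -0.061]
wrist_force: [0.9, -0.5, -0.3]
opening: 0.0002
```

```bash
python3 -c "
from h import *
s,M=st();print(M[:,2])"
```

```text
t 6.23 tcp [0.578  0.1146 0.1879] yaw_y 88.43 tilt 6.97 F [ 0.9 -0.5 -0.3] open 0.0002 store xy [-0.0769 -0.0034] q [ 0.08  0.32 -0.07  1.3   0.02  0.1 ]
[-0.12098485  0.01041812 -0.99259968]
```

Emit:
{"api": "apply_moves", "payload": {"increments": [1.0,0,-1.0,0,0.5,0,-2.5,0,0,0,-2.5,0,0,0,-2.0,0]}}

```text
clock: 6.57
tool_pos: [0.5705, 0.1137, 0.2666]
ee_rot: [0.014, 0.998, 0.004, -0.063]
wrist_force: [0.3, -0.6, -0.1]
opening: 0.0002
```

```bash
python3 -c "
from h import *
s,M=st();print(M[:,2]);togo([.495,-.398,.2])
p,d=bot.read_camera('top');cv2.imwrite('pics/t5.png',p[:,:,::-1])
p,d=bot.read_camera('side');cv2.imwrite('pics/s5.png',p[:,:,::-1])"
```

```text
t 6.57 tcp [0.5705 0.1137 0.2666] yaw_y 88.4 tilt 7.23 F [ 0.3 -0.6 -0.1] open 0.0002 store xy [-0.0844 -0.0045] q [0.08 0.27 0.03 1.46 0.02 0.1 ]
[-0.12545832  0.0092249  -0.992056  ]
t 6.57 tcp [0.5705 0.1137 0.2666] yaw_y 88.4 tilt 7.23 F [ 0.3 -0.6 -0.1] open 0.0002 store xy [-0.0844 -0.0045] q [0.08 0.27 0.03 1.46 0.02 0.1 ]
tool cm [  5.27 -51.4    7.08]
```

View pics/s5.png

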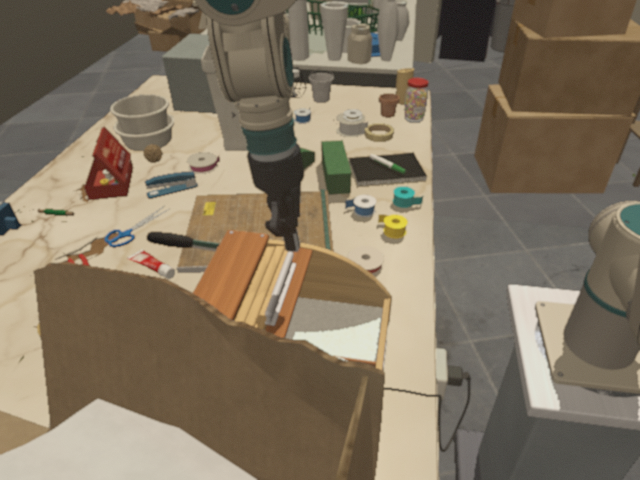

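Emit:
{"api": "apply_moves", "payload": {"increments": [0.4,-3.8,0,0,0.4,-3.8,0,0,0.4,-3.8,0,0,0.4,-3.8,0,0,0.4,-3.8,0,0,0.4,-3.8,0,0,0.4,-3.8,0,0,0.4,-3.8,0,0,0.4,-3.8,0,0,0.4,-3.8,0,0,0.4,-3.8,0,0,0.4,-3.8,0,0], "fingers": 100}}

```text
clock: 7.67
tool_pos: [0.5175, -0.3537, 0.2695]
ee_rot: [0.007, 0.999, 0.002, -0.049]
wrist_force: [0.7, 0.1, -0.0]
opening: 0.0855
```

```bash
python3 -c "
from h import *
s,M=st();print(M[:,2]);togo([.495,-.398,.2])
p,d=bot.read_camera('top');cv2.imwrite('pics/t6.png',p[:,:,::-1])
p,d=bot.read_camera('side');cv2.imwrite('pics/s6.png',p[:,:,::-1])"
```

```text
t 7.67 tcp [ 0.5175 -0.3537  0.2695] yaw_y 89.24 tilt 5.6 F [ 0.7  0.1 -0. ] open 0.0855 store xy [-0.1252 -0.4732] q [-0.68  0.32  0.11  1.44 -0.06 -0.66]
[-0.09738007  0.00560631 -0.99523148]
t 7.67 tcp [ 0.5175 -0.3537  0.2695] yaw_y 89.24 tilt 5.6 F [ 0.7  0.1 -0. ] open 0.0855 store xy [-0.1252 -0.4732] q [-0.68  0.32  0.11  1.44 -0.06 -0.66]
tool cm [ 1.5  -4.49  7.11]
```

View pics/s6.png

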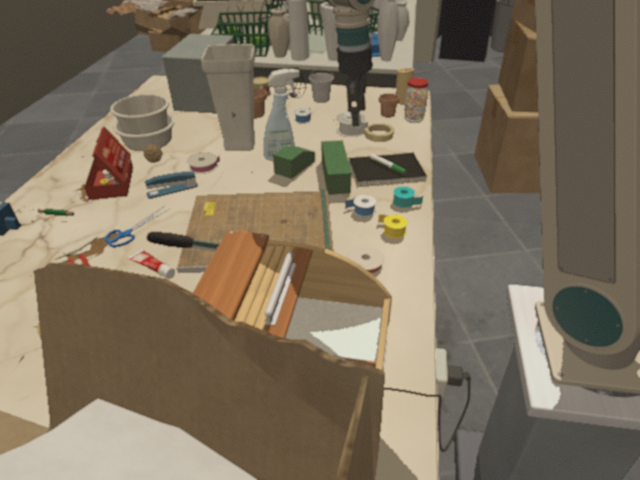

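View pics/t6.png

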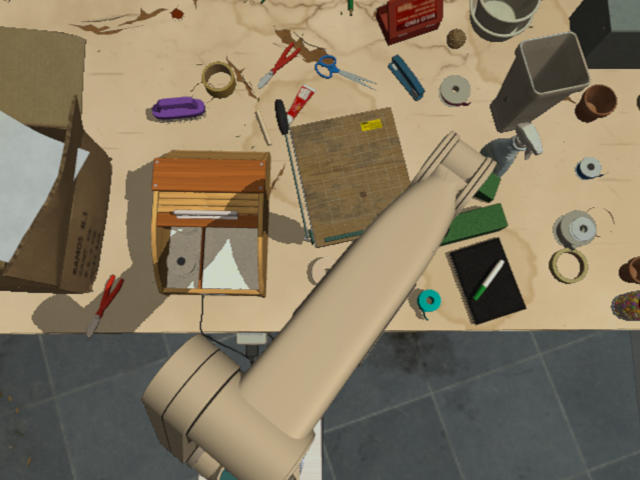

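Emit:
{"api": "apply_moves", "payload": {"increments": [0.7,-2.2,2,0,0.7,-2.2,3,0,0.3,0,4,0,0.2,0,4,0,0,0,0,0]}}

```text
clock: 8.18
tool_pos: [0.4865, -0.4066, 0.1391]
ee_rot: [0.012, 0.999, -0.003, -0.043]
wrist_force: [-1.9, 1.7, -1.6]
opening: 0.085
```

```bash
python3 -c "
from h import *
s,M=st();print(M[:,2]);togo([.495,-.398,.1])
p,d=bot.read_camera('side');cv2.imwrite('pics/s7.png',cv2.resize(p[60:280,280:500,::-1],(600,600),interpolation=cv2.INTER_CUBIC))"
```

```text
t 8.18 tcp [ 0.4865 -0.4066  0.1391] yaw_y 88.67 tilt 4.97 F [-1.9  1.7 -1.6] open 0.085 store xy [-0.1548 -0.5268] q [-0.77  0.39 -0.07  1.17 -0.06 -0.74]
[-0.08655539 -0.00440903 -0.99623728]
t 8.18 tcp [ 0.4865 -0.4066  0.1391] yaw_y 88.67 tilt 4.97 F [-1.9  1.7 -1.6] open 0.085 store xy [-0.1548 -0.5268] q [-0.77  0.39 -0.07  1.17 -0.06 -0.74]
tool cm [-1.16  0.9   3.82]
```

View pics/s7.png

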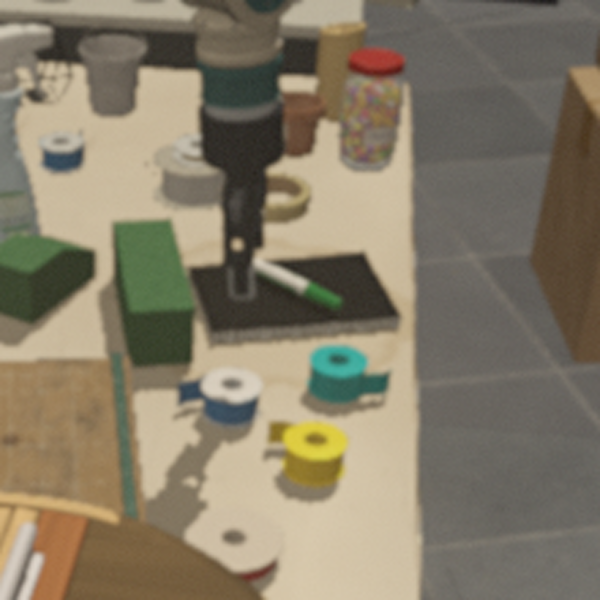

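```bash
python3 -c "
from h import *
np.set_printoptions(precision=3,suppress=True)
C=cloud('top',np.load('top_d.npy'))
for r,c in((235,440),(243,435),(222,435),(225,480),(212,500),(235,427)): print(r,c,C[r,c])
m=(C[...,2]>.02)&(C[...,0]>.43)&(C[...,0]<.58)&(C[...,1]<-.34)&(C[...,1]>-.5)
for z in (.02,.04,.06,.08):
  k=(C[...,2]>z)&m&(C[...,0]>.53); print(z,k.sum(), C[k].min(0) if k.any() else '', C[k].max(0) if k.any() else '')
k=m&(np.hypot(C[...,0]-.495,C[...,1]+.398)<.04);print(k.sum(),C[k].min(0),C[k].max(0),C[k].mean(0))
"
```

```text
235 440 [ 0.566 -0.485  0.071]
243 435 [ 0.548 -0.477  0.047]
222 435 [ 0.603 -0.475  0.065]
225 480 [ 0.593 -0.595  0.07 ]
212 500 [ 0.631 -0.655  0.062]
235 427 [ 0.58  -0.467 -0.002]
0.02 225 [ 0.531 -0.5    0.02 ] [ 0.58  -0.393  0.077]
0.04 178 [ 0.543 -0.5    0.042] [ 0.58  -0.468  0.077]
0.06 143 [ 0.543 -0.5    0.06 ] [ 0.58  -0.468  0.077]
0.08 0  
341 [ 0.468 -0.426  0.02 ] [ 0.534 -0.368  0.041] [ 0.498 -0.398  0.033]
```

```bash
python3 -c "
from h import *
togo([.496,-.398,.05]); togo([.496,-.398,.006])"
```

```text
t 8.23 tcp [ 0.4884 -0.4077  0.1429] yaw_y 88.7 tilt 4.79 F [-0.8 -0.5  1. ] open 0.0854 store xy [-0.1528 -0.5279] q [-0.77  0.39 -0.06  1.17 -0.06 -0.74]
tool cm [-1.5   1.08  9.19]
t 8.23 tcp [ 0.4884 -0.4077  0.1429] yaw_y 88.7 tilt 4.79 F [-0.8 -0.5  1. ] open 0.0854 store xy [-0.1528 -0.5279] q [-0.77  0.39 -0.06  1.17 -0.06 -0.74]
tool cm [-1.87  1.12 13.57]
```

Emit:
{"api": "apply_moves", "payload": {"increments": [-0.5,0.4,2.5,0,-0.5,0.4,2.5,0,-0.4,0.3,2.5,0,0,0,2,0,0,0,0,0]}}

```text
clock: 8.65
tool_pos: [0.5062, -0.4025, 0.0588]
ee_rot: [0.01, 0.999, -0.012, -0.032]
wrist_force: [-0.5, -0.3, -0.1]
opening: 0.0854
```

```bash
python3 -c "
from h import *
togo([.496,-.398,.006])"
```

```text
t 8.65 tcp [ 0.5062 -0.4025  0.0588] yaw_y 88.86 tilt 3.96 F [-0.5 -0.3 -0.1] open 0.0854 store xy [-0.1351 -0.5222] q [-0.74  0.47 -0.14  1.   -0.06 -0.72]
tool cm [0.69 0.56 5.33]
```

Emit:
{"api": "apply_moves", "payload": {"increments": [0.7,0.5,0,0,0.2,0.2,1.2,0,0,0,1.5,0,0,0,0,0]}}

```text
clock: 8.98
tool_pos: [0.5021, -0.3989, 0.0417]
ee_rot: [0.009, 0.999, -0.017, -0.026]
wrist_force: [-1.7, 1.1, -1.0]
opening: 0.0855
```

```bash
python3 -c "
from h import *
s,M=st();print(M[:,2])
togo([.496,-.398,.006])"
```

```text
t 8.98 tcp [ 0.5021 -0.3989  0.0417] yaw_y 89.0 tilt 3.61 F [-1.7  1.1 -1. ] open 0.0855 store xy [-0.1394 -0.5187] q [-0.74  0.47 -0.18  0.94 -0.06 -0.73]
[-0.0527701  -0.03425225 -0.99801909]
t 8.98 tcp [ 0.5021 -0.3989  0.0417] yaw_y 89.0 tilt 3.61 F [-1.7  1.1 -1. ] open 0.0855 store xy [-0.1394 -0.5187] q [-0.74  0.47 -0.18  0.94 -0.06 -0.73]
tool cm [0.42 0.2  3.59]
```

Emit:
{"api": "apply_moves", "payload": {"increments": [0.4,0.1,1.5,0,0,0.1,1.5,0,0,0,1.2,0,0,0,0.6,0,0,0,0,0]}}

```text
clock: 9.4
tool_pos: [0.5009, -0.4029, 0.0016]
ee_rot: [0.009, 0.999, -0.023, -0.02]
wrist_force: [-0.9, -0.1, -0.4]
opening: 0.0856
```

```bash
python3 -c "
from h import *
s,M=st();print(M[:,2])
togo([.496,-.398,.006])
p,d=bot.read_camera('side');cv2.imwrite('pics/s8.png',cv2.resize(p[120:260,310:450,::-1],(600,600),interpolation=cv2.INTER_CUBIC))"
```

```text
t 9.4 tcp [ 0.5009 -0.4029  0.0016] yaw_y 89.01 tilt 3.49 F [-0.9 -0.1 -0.4] open 0.0856 store xy [-0.1405 -0.5227] q [-0.75  0.5  -0.22  0.84 -0.06 -0.73]
[-0.04127884 -0.04477966 -0.9981437 ]
t 9.4 tcp [ 0.5009 -0.4029  0.0016] yaw_y 89.01 tilt 3.49 F [-0.9 -0.1 -0.4] open 0.0856 store xy [-0.1405 -0.5227] q [-0.75  0.5  -0.22  0.84 -0.06 -0.73]
tool cm [ 0.51  0.46 -0.44]
```

View pics/s8.png

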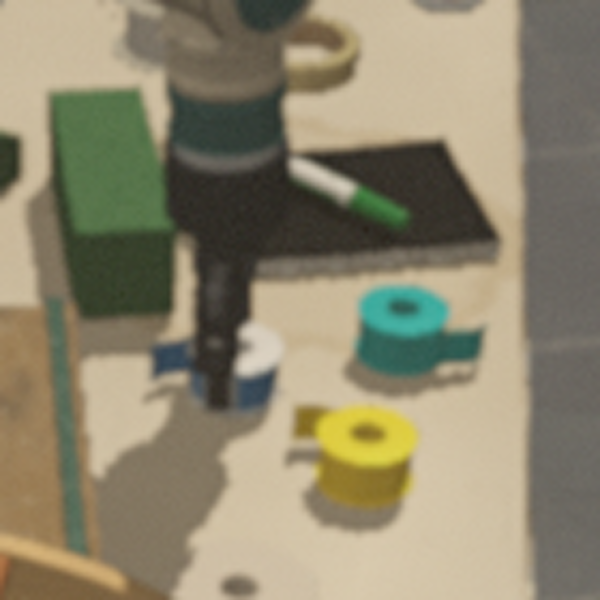

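Emit:
{"api": "apply_moves", "payload": {"increments": [0.5,0.4,-0.4,0,0.3,0.2,-0.2,0,0,0,0,0]}}

```text
clock: 9.7
tool_pos: [0.4941, -0.3972, 0.0108]
ee_rot: [0.009, 0.999, -0.024, -0.019]
wrist_force: [-0.3, -0.6, 0.4]
opening: 0.0851
```

```bash
python3 -c "
from h import *
s,M=st();print(M[:,2])
togo([.495,-.398,.006])
p,d=bot.read_camera('side');cv2.imwrite('pics/s9.png',cv2.resize(p[120:260,310:450,::-1],(600,600),interpolation=cv2.INTER_CUBIC))"
```

```text
t 9.7 tcp [ 0.4941 -0.3972  0.0108] yaw_y 89.0 tilt 3.5 F [-0.3 -0.6  0.4] open 0.0851 store xy [-0.1474 -0.5173] q [-0.75  0.48 -0.24  0.85 -0.06 -0.73]
[-0.03891166 -0.04708898 -0.99813251]
t 9.7 tcp [ 0.4941 -0.3972  0.0108] yaw_y 89.0 tilt 3.5 F [-0.3 -0.6  0.4] open 0.0851 store xy [-0.1474 -0.5173] q [-0.75  0.48 -0.24  0.85 -0.06 -0.73]
tool cm [-0.11 -0.05  0.48]
```

View pics/s9.png

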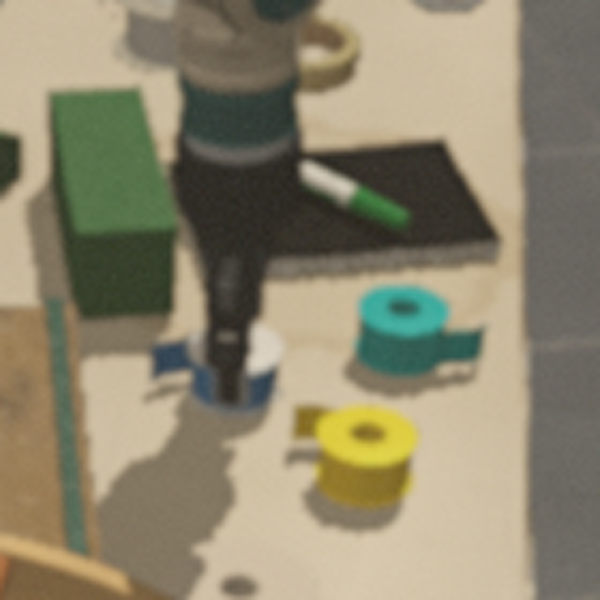

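Emit:
{"api": "apply_moves", "payload": {"increments": [0,0,0.6,0,0,0,0,0]}}

```text
clock: 9.92
tool_pos: [0.4948, -0.3983, 0.0059]
ee_rot: [0.009, 0.999, -0.025, -0.018]
wrist_force: [-0.3, -0.1, -1.0]
opening: 0.0855
```

Emit:
{"api": "apply_moves", "payload": {"increments": [0,0,0,0,0,0,0,0,0,0,0,0,0,0,0,0,0,0,0,0,0,0,0,0], "fingers": 0, "grip_force": 35}}

```text
clock: 10.42
tool_pos: [0.4953, -0.3988, 0.0063]
ee_rot: [0.009, 0.999, -0.025, -0.018]
wrist_force: [-1.1, 1.8, 2.0]
opening: 0.0584
```

```bash
python3 -c "
from h import *
s,M=st();print(M[:,2])"
```

```text
t 10.42 tcp [ 0.4953 -0.3988  0.0063] yaw_y 89.01 tilt 3.51 F [-1.1  1.8  2. ] open 0.0584 store xy [-0.1462 -0.5188] q [-0.75  0.49 -0.24  0.84 -0.06 -0.73]
[-0.03613183 -0.04952065 -0.99811933]
```

Emit:
{"api": "apply_moves", "payload": {"increments": [0,0,-1,0,0,0,-2,0,0,0,-3,0,0,0,-3,0,0,0,-3,0,0,0,-3,0,0,0,-3,0,0,0,-3,0,0,0,-3,0,0,0,0,0]}}

```text
clock: 11.25
tool_pos: [0.5011, -0.383, 0.2559]
ee_rot: [0.009, 0.999, -0.021, -0.022]
wrist_force: [0.4, -1.3, 0.7]
opening: 0.0581
```

```bash
python3 -c "
from h import *
s,M=st();print(M[:,2])
p,d=bot.read_camera('side');cv2.imwrite('pics/s10.png',p[:,:,::-1])
P=[DE[0]-.163,DE[1]-.047+.004,.25];print(P);togo(P)"
```

```text
t 11.25 tcp [ 0.5011 -0.383   0.2559] yaw_y 89.0 tilt 3.48 F [ 0.4 -1.3  0.7] open 0.0581 store xy [-0.1408 -0.5029] q [-0.73  0.28  0.03  1.33 -0.06 -0.71]
[-0.04449105 -0.0412087  -0.9981595 ]
[np.float64(0.492), np.float64(0.07300000000000001), 0.25]
t 11.3 tcp [ 0.5003 -0.3825  0.2534] yaw_y 89.0 tilt 3.5 F [-0.4 -0.2  0.5] open 0.0584 store xy [-0.1416 -0.5023] q [-0.73  0.28  0.03  1.32 -0.06 -0.71]
tool cm [ 1.69 45.5  -1.41]
```

View pics/s10.png

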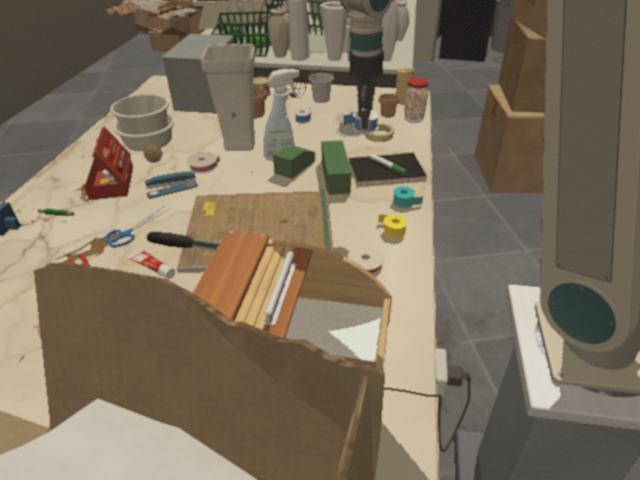

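Emit:
{"api": "apply_moves", "payload": {"increments": [0.1,2.5,-0.1,0,0.1,3.6,-0.1,0,0.1,3.6,-0.1,0,0.1,3.6,-0.1,0,0.1,3.6,-0.1,0,0.1,3.6,-0.1,0,0.1,3.6,-0.1,0,0.1,3.6,-0.1,0,0.1,3.6,-0.1,0,0.1,3.6,-0.1,0,0.1,3.6,-0.1,0,0,1.5,0,0]}}

```text
clock: 12.3
tool_pos: [0.4881, 0.0318, 0.2358]
ee_rot: [0.015, 0.999, -0.018, -0.032]
wrist_force: [-0.7, -1.2, -0.6]
opening: 0.0582
```

```bash
python3 -c "
from h import *
s,M=st();print(M[:,2])
togo([.491,.073,.23])"
```

```text
t 12.3 tcp [0.4881 0.0318 0.2358] yaw_y 88.36 tilt 4.22 F [-0.7 -1.2 -0.6] open 0.0582 store xy [-0.1647 -0.0885] q [-0.04  0.08 -0.26  1.3  -0.04 -0.01]
[-0.06474921 -0.03484596 -0.99729299]
t 12.3 tcp [0.4881 0.0318 0.2358] yaw_y 88.36 tilt 4.22 F [-0.7 -1.2 -0.6] open 0.0582 store xy [-0.1647 -0.0885] q [-0.04  0.08 -0.26  1.3  -0.04 -0.01]
tool cm [-0.2   4.14  0.42]
```

Emit:
{"api": "apply_moves", "payload": {"increments": [-0.2,1.5,0.5,0,0,1.5,0.5,0,0,0.6,0.5,0,0,0,0,0]}}

```text
clock: 12.63
tool_pos: [0.4852, 0.0732, 0.2142]
ee_rot: [0.011, 0.999, -0.018, -0.036]
wrist_force: [0.3, -1.0, -1.5]
opening: 0.0584
```

```bash
python3 -c "
from h import *
s,M=st();print(M[:,2])
togo([.491,.073,.15])
p,d=bot.read_camera('top');cv2.imwrite('pics/t11.png',p[:,:,::-1])
p,d=bot.read_camera('side');cv2.imwrite('pics/s11.png',p[:,:,::-1])"
```

```text
t 12.63 tcp [0.4852 0.0732 0.2142] yaw_y 88.8 tilt 4.64 F [ 0.3 -1.  -1.5] open 0.0584 store xy [-0.1686 -0.0472] q [ 0.04  0.1  -0.28  1.26 -0.03  0.06]
[-0.07296773 -0.0348704  -0.99672452]
t 12.63 tcp [0.4852 0.0732 0.2142] yaw_y 88.8 tilt 4.64 F [ 0.3 -1.  -1.5] open 0.0584 store xy [-0.1686 -0.0472] q [ 0.04  0.1  -0.28  1.26 -0.03  0.06]
tool cm [-1.04  0.23  6.36]
```

View pics/s11.png

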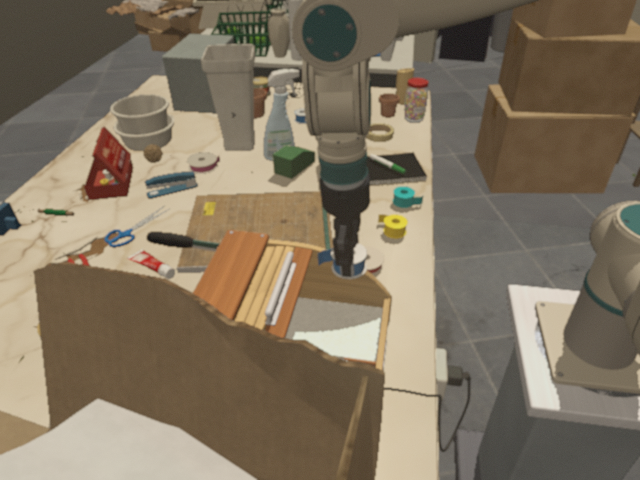

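View pics/t11.png

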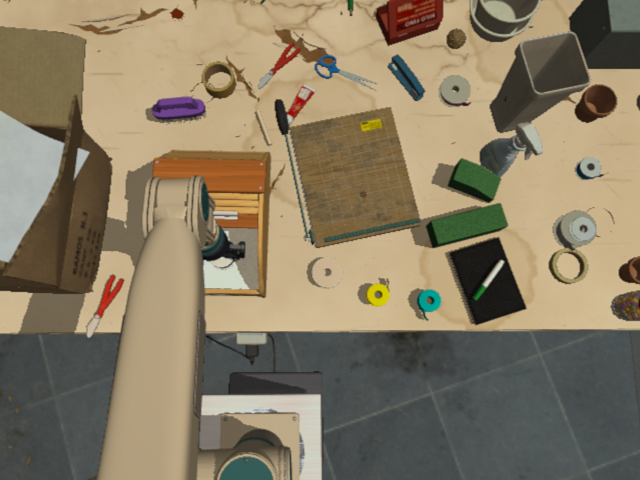

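Emit:
{"api": "apply_moves", "payload": {"increments": [-0.1,0,2,0,-0.1,0,2,0,0,0,2,0,0,0,2,0,0,0,0,0]}}

```text
clock: 13.15
tool_pos: [0.4859, 0.0637, 0.1358]
ee_rot: [0.015, 0.999, -0.019, -0.032]
wrist_force: [-0.9, 0.1, -1.0]
opening: 0.0582
```

```bash
python3 -c "
from h import *
s,M=st();print(M[:,2])
togo([.491,.073,.06])"
```

```text
t 13.15 tcp [0.4859 0.0637 0.1358] yaw_y 88.31 tilt 4.24 F [-0.9  0.1 -1. ] open 0.0582 store xy [-0.1677 -0.0567] q [ 0.02  0.16 -0.39  1.09 -0.04  0.05]
[-0.06387517 -0.03719023 -0.99726468]
t 13.15 tcp [0.4859 0.0637 0.1358] yaw_y 88.31 tilt 4.24 F [-0.9  0.1 -1. ] open 0.0582 store xy [-0.1677 -0.0567] q [ 0.02  0.16 -0.39  1.09 -0.04  0.05]
tool cm [-0.95  1.24  7.49]
```

Emit:
{"api": "apply_moves", "payload": {"increments": [-0.4,0.7,1,0,-0.1,0.5,1.5,0,0,0.2,1.5,0,0,0,1.0,0,0,0,0,0]}}

```text
clock: 13.57
tool_pos: [0.4937, 0.0739, 0.0864]
ee_rot: [0.018, 0.999, -0.019, -0.028]
wrist_force: [0.2, 0.0, -1.7]
opening: 0.0582
```

```bash
python3 -c "
from h import *
s,M=st();print(M[:,2])
togo([.491,.073,.055])
p,d=bot.read_camera('side');cv2.imwrite('pics/s12.png',cv2.resize(p[200:390,220:410,::-1],(600,600),interpolation=cv2.INTER_CUBIC))"
```

```text
t 13.57 tcp [0.4937 0.0739 0.0864] yaw_y 87.94 tilt 3.85 F [ 0.2  0.  -1.7] open 0.0582 store xy [-0.1601 -0.0463] q [ 0.04  0.22 -0.43  0.98 -0.03  0.08]
[-0.05599828 -0.03690112 -0.99774872]
t 13.57 tcp [0.4937 0.0739 0.0864] yaw_y 87.94 tilt 3.85 F [ 0.2  0.  -1.7] open 0.0582 store xy [-0.1601 -0.0463] q [ 0.04  0.22 -0.43  0.98 -0.03  0.08]
tool cm [0.1  0.02 3.15]
```

View pics/s12.png

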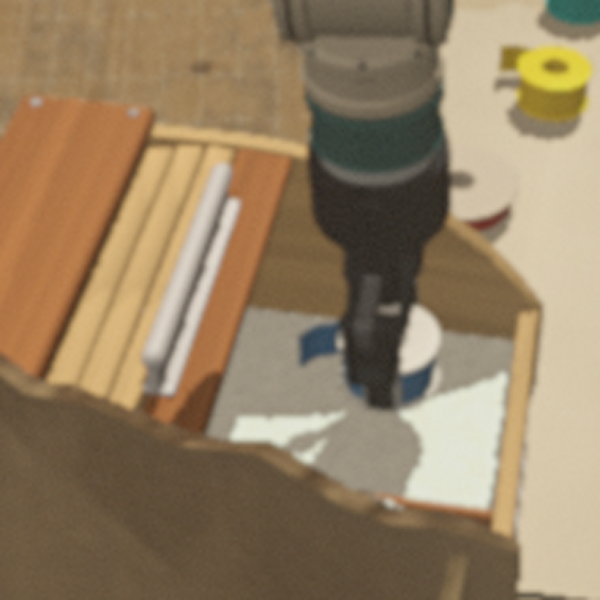

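Emit:
{"api": "apply_moves", "payload": {"increments": [0.1,0,1.0,0,0,0,1.0,0,0,0,0.8,0,0,0,0,0]}}

```text
clock: 13.95
tool_pos: [0.4952, 0.0727, 0.0601]
ee_rot: [0.019, 0.999, -0.019, -0.024]
wrist_force: [-0.6, -0.4, -0.7]
opening: 0.0584
```

```bash
python3 -c "
from h import *
s,M=st();print(M[:,2])"
```

```text
t 13.95 tcp [0.4952 0.0727 0.0601] yaw_y 87.89 tilt 3.47 F [-0.6 -0.4 -0.7] open 0.0584 store xy [-0.1586 -0.0475] q [ 0.04  0.25 -0.46  0.91 -0.03  0.08]
[-0.04809683 -0.03669262 -0.9981685 ]
```

Emit:
{"api": "apply_moves", "payload": {"increments": [0,0,0.4,0,0,0,0.4,0,0,0,0.3,0,0,0,0,0]}}

```text
clock: 14.28
tool_pos: [0.4958, 0.0726, 0.0516]
ee_rot: [0.019, 0.999, -0.018, -0.023]
wrist_force: [0.2, -0.0, -0.6]
opening: 0.0584
```

```bash
python3 -c "
from h import *
s,M=st();print(M[:,2])"
```

```text
t 14.28 tcp [0.4958 0.0726 0.0516] yaw_y 87.92 tilt 3.38 F [ 0.2 -0.  -0.6] open 0.0584 store xy [-0.1581 -0.0475] q [ 0.04  0.26 -0.47  0.89 -0.03  0.07]
[-0.04674633 -0.03585352 -0.99826314]
```

Emit:
{"api": "apply_moves", "payload": {"increments": [0,0,0.3,0,0,0,0.2,0,0,0,0,0]}}

```text
clock: 14.53
tool_pos: [0.4969, 0.0727, 0.0516]
ee_rot: [0.018, 0.999, -0.018, -0.022]
wrist_force: [1.3, -0.5, 0.3]
opening: 0.0584
```

```bash
python3 -c "
from h import *
s,M=st();print(M[:,2])"
```

```text
t 14.53 tcp [0.4969 0.0727 0.0516] yaw_y 87.93 tilt 3.27 F [ 1.3 -0.5  0.3] open 0.0584 store xy [-0.1569 -0.0474] q [ 0.04  0.26 -0.47  0.89 -0.03  0.07]
[-0.04433345 -0.0357574  -0.99837666]
```

Emit:
{"api": "apply_moves", "payload": {"increments": [0,0,0,0,0,0,0,0,0,0,0,0,0,0,0,0,0,0,0,0,0,0,0,0], "fingers": 95}}

```text
clock: 15.03
tool_pos: [0.4975, 0.0726, 0.0508]
ee_rot: [0.019, 0.999, -0.018, -0.021]
wrist_force: [0.1, 0.5, 0.1]
opening: 0.0812
```

Emit:
{"api": "apply_moves", "payload": {"increments": [0,0,-1,0,0,0,-1.5,0,0,0,-2,0,0,0,-2,0,0,0,-2,0,0,0,-2,0,0,0,-3,0,0,0,-3,0,0,0,0,0]}}

```text
clock: 15.78
tool_pos: [0.5019, 0.0787, 0.2245]
ee_rot: [0.019, 0.999, -0.019, -0.025]
wrist_force: [0.6, 0.0, 0.1]
opening: 0.0812
```

```bash
python3 -c "
from h import *
s,M=st();print(M[:,2])
togo([bar(.8)[0]+.02,.122,.24])
p,d=bot.read_camera('side');cv2.imwrite('pics/s13.png',cv2.resize(p[200:390,220:410,::-1],(600,600),interpolation=cv2.INTER_CUBIC))"
```

```text
t 15.78 tcp [0.5019 0.0787 0.2245] yaw_y 87.92 tilt 3.56 F [0.6 0.  0.1] open 0.0812 store xy [-0.1521 -0.0413] q [ 0.05  0.11 -0.24  1.27 -0.03  0.09]
[-0.05038482 -0.03616468 -0.99807489]
t 15.78 tcp [0.5019 0.0787 0.2245] yaw_y 87.92 tilt 3.56 F [0.6 0.  0.1] open 0.0812 store xy [-0.1521 -0.0413] q [ 0.05  0.11 -0.24  1.27 -0.03  0.09]
tool cm [-11.36   4.69  -2.28]
```

View pics/s13.png

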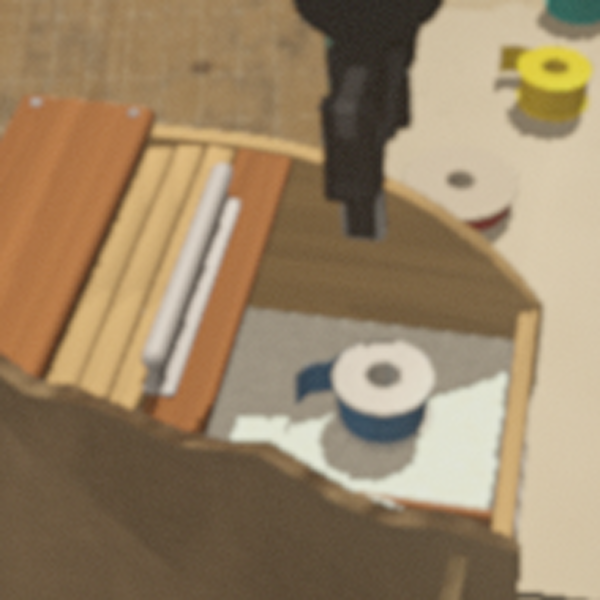

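Emit:
{"api": "apply_moves", "payload": {"increments": [0,0,-2.5,0,0,1,-2,0,-2,1,0,0,-2.5,1,0,0,-2.5,1,0,0,-2.5,0.5,0,0,-2.5,0,0,0,0,0,0,0], "fingers": 0}}

```text
clock: 16.5
tool_pos: [0.6231, 0.1223, 0.2565]
ee_rot: [0.019, 0.999, -0.019, -0.03]
wrist_force: [0.4, 0.1, -0.9]
opening: 0.0006
```

```bash
python3 -c "
from h import *
s,M=st();print(M[:,2])
togo([.629,.118,.215])
C=cloud('side',bot.read_camera('side')[1]); p,d=bot.read_camera('top');cv2.imwrite('pics/t14.png',p[:,:,::-1]);C=cloud('top',d)
rel=(C[...,:2]-DE)@np.array([[np.cos(PSI),-np.sin(PSI)],[np.sin(PSI),np.cos(PSI)]])
k=(abs(rel[...,0]+.16)<.06)&(abs(rel[...,1]+.05)<.06)&(C[...,2]>.065)&(C[...,2]<.1)
print(k.sum(),rel[k].min(0),rel[k].max(0),rel[k].mean(0),np.percentile(C[k][:,2],[10,50,90]))"
```

```text
t 16.5 tcp [0.6231 0.1223 0.2565] yaw_y 87.94 tilt 4.11 F [ 0.4  0.1 -0.9] open 0.0006 store xy [-0.032   0.0054] q [ 0.11  0.33  0.1   1.4  -0.03  0.14]
[-0.06143738 -0.03687826 -0.99742942]
t 16.5 tcp [0.6231 0.1223 0.2565] yaw_y 87.94 tilt 4.11 F [ 0.4  0.1 -0.9] open 0.0006 store xy [-0.032   0.0054] q [ 0.11  0.33  0.1   1.4  -0.03  0.14]
tool cm [-0.85 -0.24  4.12]
369 [-0.18478727 -0.07776445] [-0.10633704 -0.01869299] [-0.15479445 -0.0486835 ] [0.07422364 0.07806181 0.08145807]
```

View pics/t14.png

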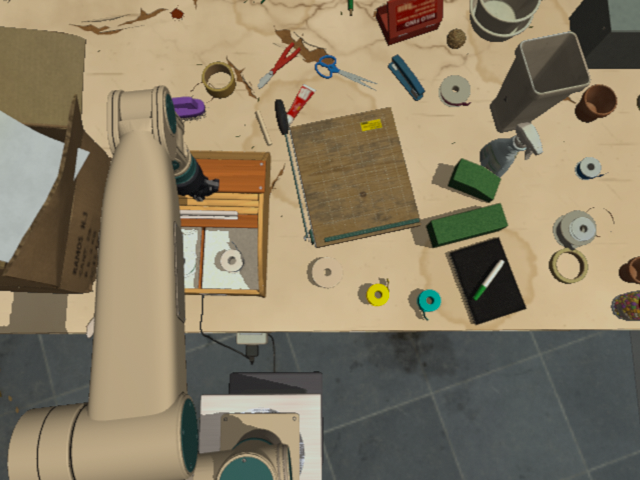

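Emit:
{"api": "apply_moves", "payload": {"increments": [-0.8,0,1.5,0,-0.2,0,1.5,0,-0.2,0,1.2,0,0,0,0,0]}}

```text
clock: 16.93
tool_pos: [0.6248, 0.1199, 0.2128]
ee_rot: [0.018, 0.999, -0.019, -0.034]
wrist_force: [-0.1, -0.1, -0.6]
opening: 0.0004
```

```bash
python3 -c "
from h import *
s,M=st();print(M[:,2])
togo([.629,.118,.198])
p,d=bot.read_camera('side');cv2.imwrite('pics/s15.png',cv2.resize(p[200:390,180:370,::-1],(600,600),interpolation=cv2.INTER_CUBIC))"
```

```text
t 16.93 tcp [0.6248 0.1199 0.2128] yaw_y 87.97 tilt 4.48 F [-0.1 -0.1 -0.6] open 0.0004 store xy [-0.0303  0.0031] q [ 0.1   0.36  0.04  1.33 -0.03  0.14]
[-0.06882439 -0.0371175  -0.99693806]
t 16.93 tcp [0.6248 0.1199 0.2128] yaw_y 87.97 tilt 4.48 F [-0.1 -0.1 -0.6] open 0.0004 store xy [-0.0303  0.0031] q [ 0.1   0.36  0.04  1.33 -0.03  0.14]
tool cm [-0.52 -0.12  1.45]
```

View pics/s15.png

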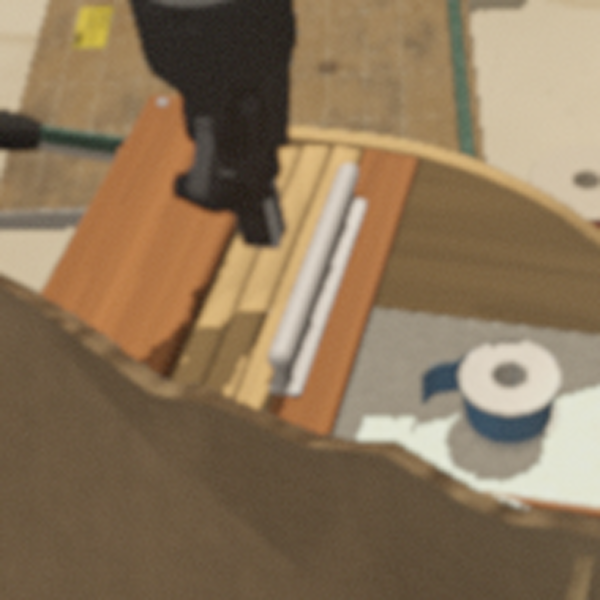

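Emit:
{"api": "apply_moves", "payload": {"increments": [-0.3,0,0.7,0,0,0,0.7,0,0,0,0,0]}}

```text
clock: 17.23
tool_pos: [0.6266, 0.1194, 0.2008]
ee_rot: [0.018, 0.999, -0.019, -0.033]
wrist_force: [-0.2, -0.0, -0.8]
opening: -0.0001
```

```bash
python3 -c "
from h import *
s,M=st();print(M[:,2])"
```

```text
t 17.23 tcp [0.6266 0.1194 0.2008] yaw_y 87.98 tilt 4.34 F [-0.2 -0.  -0.8] open -0.0001 store xy [-0.0285  0.0026] q [ 0.1   0.36  0.03  1.3  -0.03  0.14]
[-0.06617279 -0.03680238 -0.99712925]
```

Emit:
{"api": "apply_moves", "payload": {"increments": [1.0,0,0.1,0,1.3,0,0.2,0,1.3,0,0.3,0,1.3,0,0.4,0,0,0,0,0]}}

```text
clock: 17.65
tool_pos: [0.584, 0.1205, 0.1988]
ee_rot: [0.019, 0.999, -0.019, -0.023]
wrist_force: [-0.8, -0.1, -1.0]
opening: -0.0001
```

```bash
python3 -c "
from h import *
s,M=st();print(M[:,2])
p,d=bot.read_camera('side');cv2.imwrite('pics/s16.png',cv2.resize(p[200:390,220:410,::-1],(600,600),interpolation=cv2.INTER_CUBIC))"
```

```text
t 17.65 tcp [0.584  0.1205 0.1988] yaw_y 87.88 tilt 3.39 F [-0.8 -0.1 -1. ] open -0.0001 store xy [-0.0711  0.0027] q [ 0.11  0.28 -0.09  1.25 -0.03  0.15]
[-0.04610692 -0.03704851 -0.99824925]
```

View pics/s16.png

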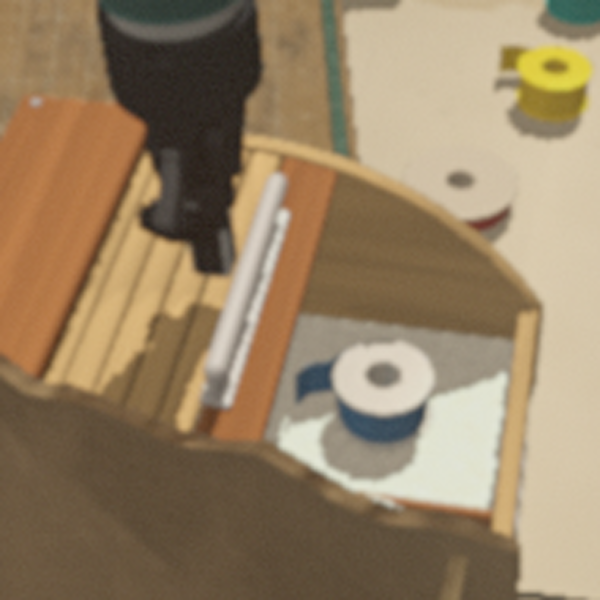

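Emit:
{"api": "apply_moves", "payload": {"increments": [1.3,0,0.4,0,1.3,0,0.5,0,1.3,0,0.6,0,1.3,0,0.7,0,0,0,0,0]}}

```text
clock: 18.12
tool_pos: [0.5439, 0.122, 0.1859]
ee_rot: [0.02, 1.0, -0.018, -0.01]
wrist_force: [-0.3, -0.1, -0.2]
opening: -0.0
```

```bash
python3 -c "
from h import *
s,M=st();print(M[:,2])
p,d=bot.read_camera('side');cv2.imwrite('pics/s17.png',cv2.resize(p[200:390,220:410,::-1],(600,600),interpolation=cv2.INTER_CUBIC))"
```

```text
t 18.12 tcp [0.5439 0.122  0.1859] yaw_y 87.76 tilt 2.34 F [-0.3 -0.1 -0.2] open -0.0 store xy [-0.1113  0.0031] q [ 0.12  0.2  -0.22  1.17 -0.03  0.16]
[-0.01995436 -0.03569434 -0.99916352]
```

View pics/s17.png

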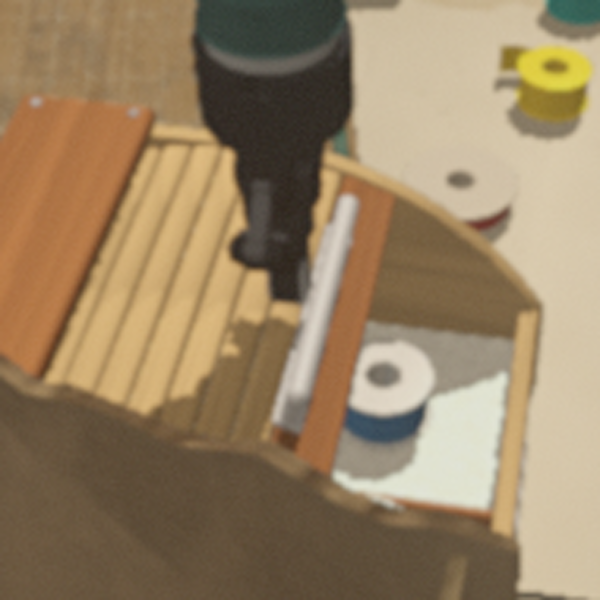

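Emit:
{"api": "apply_moves", "payload": {"increments": [1.4,0,0.5,0,1.4,0,0.7,0,1.4,0,0.8,0,1.4,0,0.9,0,0,0,0,0]}}

```text
clock: 18.58
tool_pos: [0.5013, 0.1235, 0.163]
ee_rot: [0.021, 1.0, -0.017, 0.001]
wrist_force: [-1.3, -0.3, -0.8]
opening: -0.0003
```

```bash
python3 -c "
from h import *
s,M=st();print(M[:,2])
p,d=bot.read_camera('side');cv2.imwrite('pics/s18.png',cv2.resize(p[200:390,220:410,::-1],(600,600),interpolation=cv2.INTER_CUBIC))"
```

```text
t 18.58 tcp [0.5013 0.1235 0.163 ] yaw_y 87.61 tilt 2.0 F [-1.3 -0.3 -0.8] open -0.0003 store xy [-0.1538  0.0034] q [ 0.14  0.14 -0.35  1.09 -0.03  0.18]
[ 0.0021876  -0.03484048 -0.99939049]
```

View pics/s18.png

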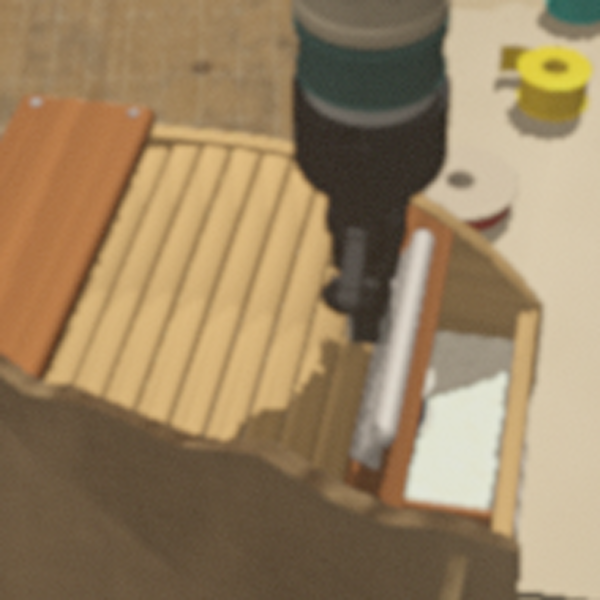

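Emit:
{"api": "apply_moves", "payload": {"increments": [1.3,0,0.4,0,1.3,0,0.6,0,1.3,0,0.8,0,1.0,0,0.8,0,0,0,0,0]}}

```text
clock: 19.05
tool_pos: [0.4685, 0.125, 0.1419]
ee_rot: [0.022, 1.0, -0.017, 0.013]
wrist_force: [0.2, 0.1, -0.7]
opening: 0.0001
```

```bash
python3 -c "
from h import *
s,M=st();print(M[:,2])
p,d=bot.read_camera('side');cv2.imwrite('pics/s19.png',cv2.resize(p[200:390,240:430,::-1],(600,600),interpolation=cv2.INTER_CUBIC))"
```

```text
t 19.05 tcp [0.4685 0.125  0.1419] yaw_y 87.45 tilt 2.44 F [ 0.2  0.1 -0.7] open 0.0001 store xy [-0.1867  0.0041] q [ 0.15  0.09 -0.46  1.01 -0.04  0.19]
[ 0.0252418  -0.03422613 -0.9990953 ]
```

View pics/s19.png

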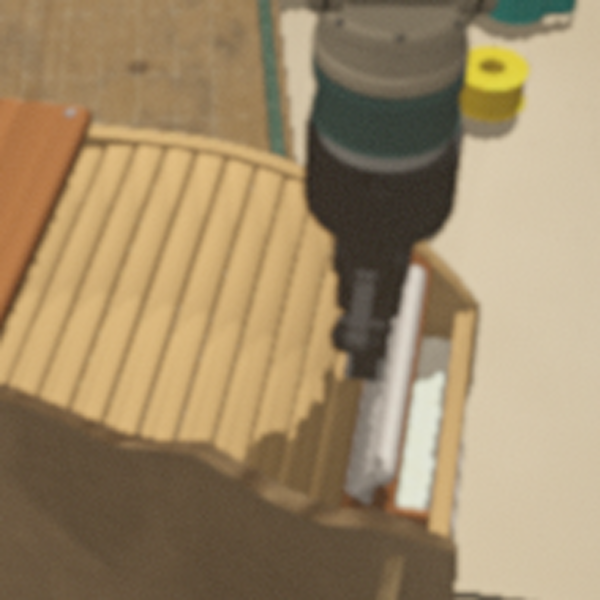

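Emit:
{"api": "apply_moves", "payload": {"increments": [1.2,0,0.4,0,1.0,0,0.7,0,0,0,0,0]}}

```text
clock: 19.35
tool_pos: [0.4542, 0.126, 0.1328]
ee_rot: [0.023, 0.999, -0.016, 0.018]
wrist_force: [-0.4, 0.5, -0.5]
opening: 0.0002
```

```bash
python3 -c "
from h import *
s,M=st();print(M[:,2])
p,d=bot.read_camera('side');cv2.imwrite('pics/s20.png',cv2.resize(p[200:390,240:430,::-1],(600,600),interpolation=cv2.INTER_CUBIC))"
```

```text
t 19.35 tcp [0.4542 0.126  0.1328] yaw_y 87.38 tilt 2.82 F [-0.4  0.5 -0.5] open 0.0002 store xy [-0.201   0.0047] q [ 0.16  0.06 -0.5   0.97 -0.04  0.2 ]
[ 0.03599772 -0.0335156  -0.9987897 ]
```

View pics/s20.png

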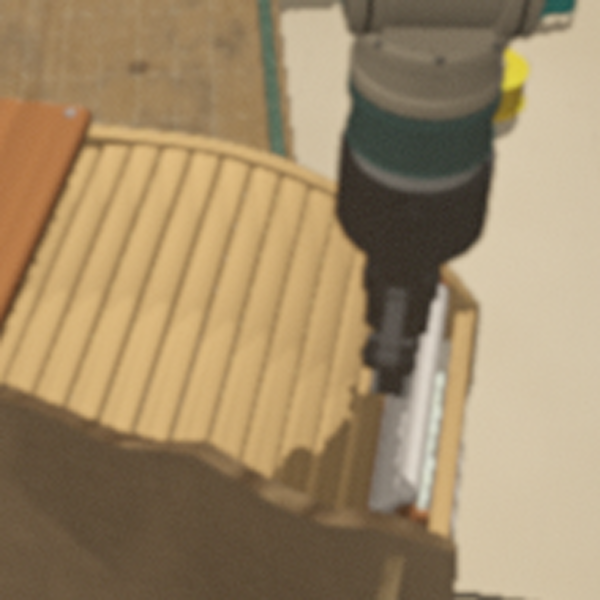

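Emit:
{"api": "apply_moves", "payload": {"increments": [1.0,0,0.6,0,0.8,0,0.7,0,0.5,0,0.3,0,0,0,0,0]}}

```text
clock: 19.73
tool_pos: [0.4402, 0.1269, 0.1187]
ee_rot: [0.023, 0.999, -0.016, 0.025]
wrist_force: [1.0, -0.0, -0.9]
opening: -0.0001
```

```bash
python3 -c "
from h import *
s,M=st();print(M[:,2])
p,d=bot.read_camera('side');cv2.imwrite('pics/s21.png',cv2.resize(p[230:390,290:450,::-1],(600,600),interpolation=cv2.INTER_CUBIC))"
```

```text
t 19.73 tcp [0.4402 0.1269 0.1187] yaw_y 87.31 tilt 3.43 F [ 1.  -0.  -0.9] open -0.0001 store xy [-0.2151  0.0052] q [ 0.17  0.05 -0.56  0.92 -0.04  0.21]
[ 0.04988774 -0.03317206 -0.9982038 ]
```

View pics/s21.png

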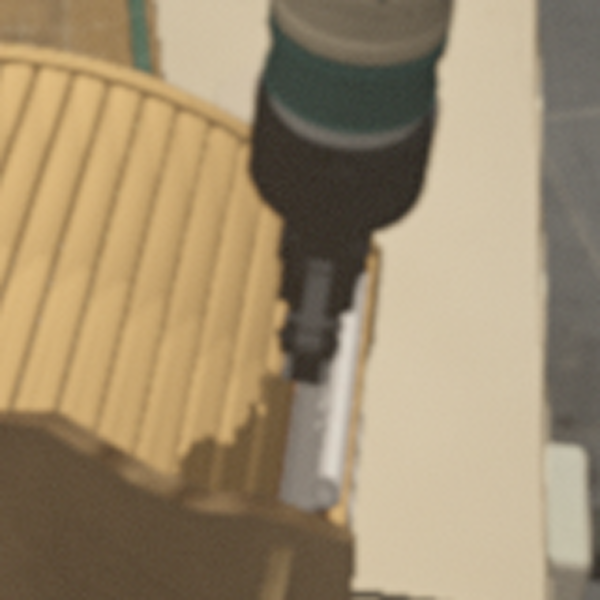

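Emit:
{"api": "apply_moves", "payload": {"increments": [0.6,0,0,0,0.6,0,0.2,0,0,0,0,0]}}

```text
clock: 20.03
tool_pos: [0.441, 0.1272, 0.1205]
ee_rot: [0.024, 0.999, -0.017, 0.038]
wrist_force: [-0.8, -0.1, -0.6]
opening: -0.0002
```

```bash
python3 -c "
from h import *
s,M=st();print(M[:,2])
p,d=bot.read_camera('side');cv2.imwrite('pics/s22.png',cv2.resize(p[230:390,290:450,::-1],(600,600),interpolation=cv2.INTER_CUBIC))"
```

```text
t 20.03 tcp [0.441  0.1272 0.1205] yaw_y 87.16 tilt 4.71 F [-0.8 -0.1 -0.6] open -0.0002 store xy [-0.2143  0.0056] q [ 0.17  0.03 -0.57  0.9  -0.05  0.22]
[ 0.0743491  -0.03488784 -0.99662182]
```

View pics/s22.png

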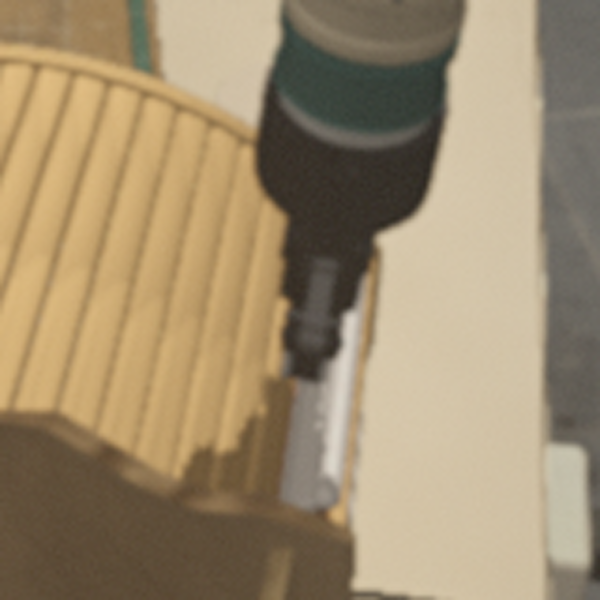

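Emit:
{"api": "apply_moves", "payload": {"increments": [-0.4,0,-0.4,0,-0.4,0,-1.0,0,0,0,-2,0,0,0,-3,0,0,0,-3,0,0,0,-3,0,0,-2,0,0,0,-3,0,0,0,-3,0,0,0,-3,0,0,0,-3,0,0,0,0,0,0]}}

```text
clock: 21.08
tool_pos: [0.4209, -0.0118, 0.253]
ee_rot: [0.019, 0.999, -0.016, 0.02]
wrist_force: [-1.0, -0.2, -0.1]
opening: 0.0004
```

```bash
python3 -c "
from h import *
s,M=st();print(M[:,2])
p,d=bot.read_camera('side');cv2.imwrite('pics/s23.png',p[:,:,::-1]);cv2.imwrite('pics/s23c.png',cv2.resize(p[230:390,290:450,::-1],(600,600),interpolation=cv2.INTER_CUBIC))
a=cv2.imread('pics/side0.png');cv2.imwrite('pics/s0c.png',cv2.resize(a[230:390,290:450],(600,600),interpolation=cv2.INTER_CUBIC))
p,d=bot.read_camera('top');cv2.imwrite('pics/t23.png',p[:,:,::-1])
for n in ('side','top'): print([(r['at'],r['p']) for r in bot.landmark_of(n,'pull_bar')])
"
```

```text
t 21.08 tcp [ 0.4209 -0.0118  0.253 ] yaw_y 87.73 tilt 2.91 F [-1.  -0.2 -0.1] open 0.0004 store xy [-0.2306 -0.1339] q [-0.16 -0.13 -0.43  1.24 -0.03 -0.13]
[ 0.03912222 -0.0324273  -0.99870813]
[([326.5, 379.9], 0.87)]
[]
```

View pics/s23c.png

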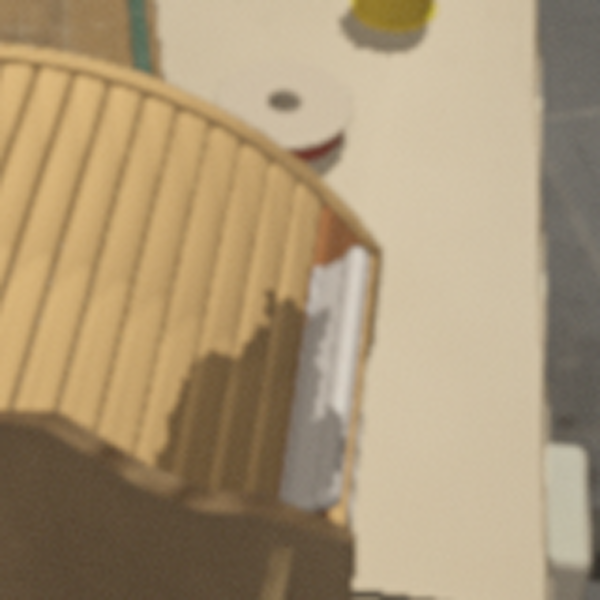

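View pics/s0c.png

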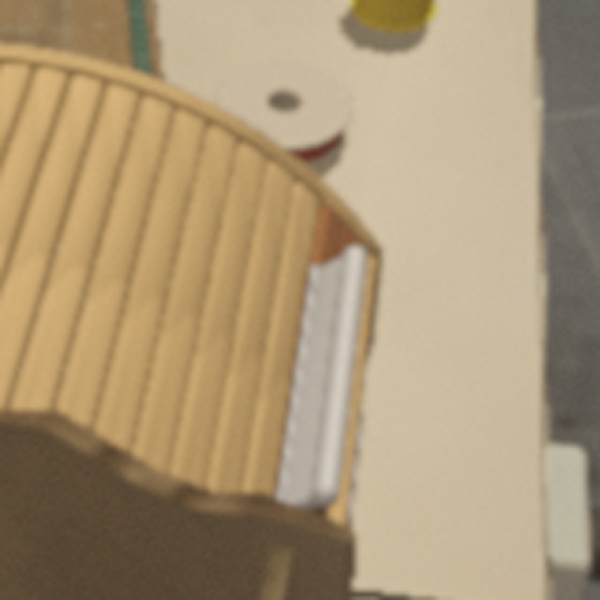

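View pics/t23.png

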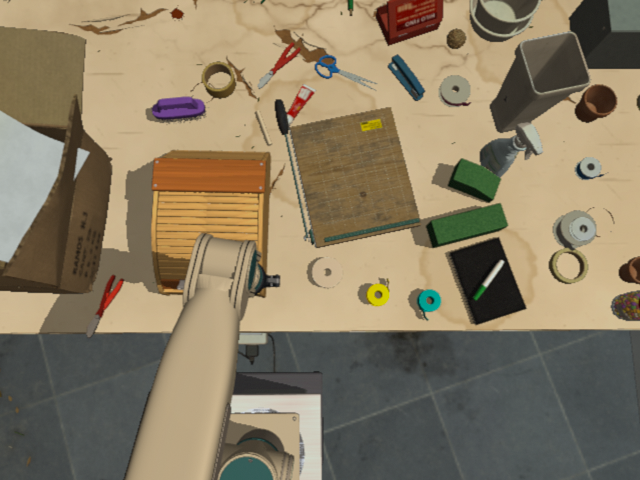

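```bash
python3 -c "
from h import *
for t in(0,.02,.04,.08): print(t,proj('side',bar(t)),proj('top',bar(t)))
togo([.428,.1,.15])"
```

```text
0 (np.float64(327.5437504429996), np.float64(380.87343198313863)) (np.float64(287.0432917198691), np.float64(207.6303415622154))
0.02 (np.float64(325.8626858081551), np.float64(379.0599387721685)) (np.float64(285.565104456212), np.float64(207.43266660489465))
0.04 (np.float64(324.19596554150434), np.float64(377.19467868282703)) (np.float64(284.0543201783024), np.float64(207.24094112552353))
0.08 (np.float64(320.90980285123413), np.float64(373.3119891317702)) (np.float64(280.9376653126553), np.float64(206.87594345942057))
t 21.28 tcp [ 0.4212 -0.0077  0.2525] yaw_y 88.03 tilt 2.84 F [-0.1  0.1 -0.6] open -0.0001 store xy [-0.2305 -0.1298] q [-0.16 -0.13 -0.43  1.23 -0.02 -0.12]
tool cm [ 0.1  11.08  9.94]
```

Emit:
{"api": "apply_moves", "payload": {"increments": [-0.3,3,0,0,-0.2,3,0,0,-0.2,3,0,0,0,2,2,0,0,0,3,0,0,0,3,0,0,0,0,0]}}

```text
clock: 21.87
tool_pos: [0.4352, 0.1136, 0.1688]
ee_rot: [0.01, 1.0, -0.013, 0.021]
wrist_force: [-2.1, 0.2, 0.2]
opening: -0.0
```

```bash
python3 -c "
from h import *
togo([.426,.1,.14])"
```

```text
t 21.87 tcp [0.4352 0.1136 0.1688] yaw_y 88.77 tilt 2.79 F [-2.1  0.2  0.2] open -0.0 store xy [-0.2196 -0.0082] q [ 0.13 -0.02 -0.5   1.05 -0.03  0.15]
tool cm [ 1.01 -1.31  2.87]
```

Emit:
{"api": "apply_moves", "payload": {"increments": [1.0,0,0.5,0,0.2,0,1.2,0,0.2,0,1.0,0,0,0,0,0]}}

```text
clock: 22.2
tool_pos: [0.4198, 0.1174, 0.1414]
ee_rot: [0.006, 1.0, -0.012, 0.019]
wrist_force: [-0.1, -0.3, -0.1]
opening: -0.0005
```

```bash
python3 -c "
from h import *
togo([.426,.1,.128])"
```

```text
t 22.2 tcp [0.4198 0.1174 0.1414] yaw_y 89.26 tilt 2.55 F [-0.1 -0.3 -0.1] open -0.0005 store xy [-0.2351 -0.0047] q [ 0.14 -0.01 -0.56  0.99 -0.03  0.16]
tool cm [-0.59 -1.7   1.4 ]
```

Emit:
{"api": "apply_moves", "payload": {"increments": [-0.4,0,0.4,0,-0.1,0,0.6,0,0,0,0.5,0,0,0,0.4,0,0,0,0.4,0,0,0,0,0]}}

```text
clock: 22.7
tool_pos: [0.4298, 0.1182, 0.1285]
ee_rot: [0.006, 1.0, -0.012, 0.021]
wrist_force: [0.7, -0.8, -0.5]
opening: 0.0003
```

```bash
python3 -c "
from h import *
togo([.426,.1,.128])"
```

```text
t 22.7 tcp [0.4298 0.1182 0.1285] yaw_y 89.33 tilt 2.72 F [ 0.7 -0.8 -0.5] open 0.0003 store xy [-0.2252 -0.0037] q [ 0.14  0.02 -0.56  0.95 -0.03  0.15]
tool cm [ 0.36 -1.83  0.07]
```

Emit:
{"api": "apply_moves", "payload": {"increments": [0,0,0.5,0,0,0,0.5,0,0,0,0,0]}}

```text
clock: 22.95
tool_pos: [0.4372, 0.1186, 0.1265]
ee_rot: [0.006, 1.0, -0.011, 0.028]
wrist_force: [-0.6, -0.6, -0.6]
opening: -0.0003
```

```bash
python3 -c "
from h import *
togo([.426,.1,.128])
p,d=bot.read_camera('side');cv2.imwrite('pics/s24c.png',cv2.resize(p[230:390,290:450,::-1],(600,600),interpolation=cv2.INTER_CUBIC))"
```

```text
t 22.95 tcp [0.4372 0.1186 0.1265] yaw_y 89.28 tilt 3.4 F [-0.6 -0.6 -0.6] open -0.0003 store xy [-0.2177 -0.0031] q [ 0.14  0.02 -0.56  0.93 -0.03  0.15]
tool cm [ 1.09 -1.88 -0.18]
```

View pics/s24c.png

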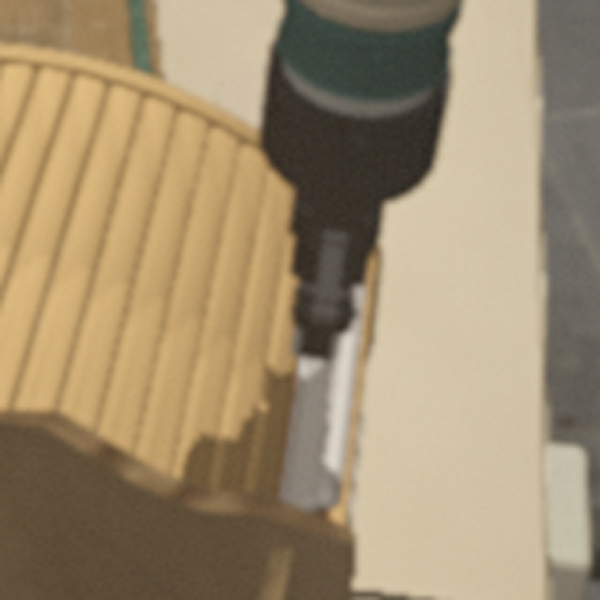

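Emit:
{"api": "apply_moves", "payload": {"increments": [0,0,-1,0,0,0,-2,0,0,0,-3,0,0,0,-3,0,0,0,-3,0,0,-2,-1,0,0,-3.5,0,0,0,-3.5,0,0,0,-3.5,0,0,0,-3.5,0,0,0,-3.5,0,0,0,0,0,0]}}

```text
clock: 24.0
tool_pos: [0.4253, -0.0814, 0.2691]
ee_rot: [0.003, 1.0, -0.012, 0.026]
wrist_force: [0.3, 0.1, -0.9]
opening: 0.0
```

Emit:
{"api": "apply_moves", "payload": {"increments": [0,-3.5,0,0,0,-3.5,0,0,0,-3.5,0,0,0,-3.5,0,0,0,0,0,0,0,0,0,0]}}

```text
clock: 24.5
tool_pos: [0.4225, -0.2263, 0.2721]
ee_rot: [0.004, 1.0, -0.01, 0.025]
wrist_force: [-0.4, 0.0, 0.2]
opening: 0.0
```

```bash
python3 -c "
from h import *
s,M=st()
p,d=bot.read_camera('side');cv2.imwrite('pics/s25c.png',cv2.resize(p[230:390,290:450,::-1],(600,600),interpolation=cv2.INTER_CUBIC))
q,d=bot.read_camera('top');cv2.imwrite('pics/t25.png',q[:,:,::-1])
a=cv2.imread('pics/top0.png')[260:305,140:280];b=q[260:305,140:280,::-1];cv2.imwrite('pics/t25c.png',cv2.resize(np.vstack([a,b]),(784,504),interpolation=cv2.INTER_CUBIC))
for n in ('side','top'): print([(r['at'],r['p']) for r in bot.landmark_of(n,'pull_bar')],[(r['at'],r['p']) for r in bot.landmark_of(n,'red_spool')])
"
```

```text
t 24.5 tcp [ 0.4225 -0.2263  0.2721] yaw_y 89.49 tilt 3.05 F [-0.4  0.   0.2] open 0.0 store xy [-0.2235 -0.3483] q [-0.63 -0.04 -0.3   1.26  0.01 -0.63]
[([327.8, 382.2], 0.74)] [([262.4, 366.1], 0.64)]
[([288.3, 206.7], 0.73)] [([271.0, 326.4], 0.82)]
```

View pics/s25c.png

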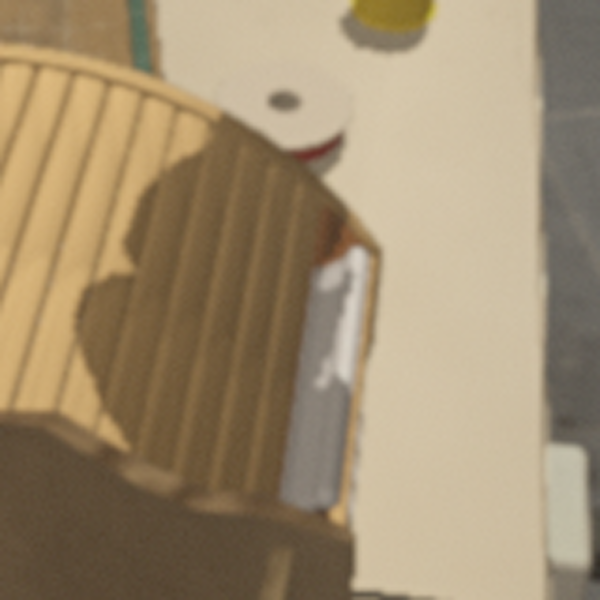

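View pics/t25c.png

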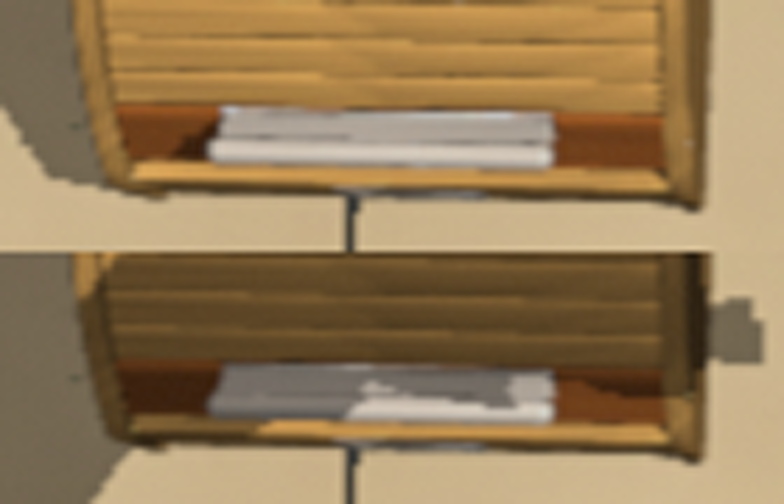

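Both cameras show the shutter on the sill and the bar slightly lower than at the start: side at about (row 328, col 382), top at about (288, 207). The red spool is unmoved at top pixel (271, 326). I'm handing in now.

```bash
python3 -c "
from rig import bot
print(bot.finish_job())"
```

```text
the job is handed in; nothing more can be done
None
```

I finished the job and handed it in at about 24.5 s of the 72 s allowed; the hand-in reports no verdict. The shutter was opened, the blue spool was set in the wide compartment, and the shutter was closed again.

**Opening:** I pushed the bar back until it stopped moving. The images put it at about 0.78 of 0.80 rad.

**Blue spool:** I took the blue one near the red spool and left the yellow and turquoise ones alone. I lowered it until it touched the floor, then let go. Before closing, the top camera's depth put its centre at about x -156, y -48 mm from deck_edge. Its top was 78 mm above the bench, against 79 mm expected, so it lies flat. I could not see it once the shutter was shut.

**Closing:** I rolled the shutter down in small steps of about 0.1 m/s or less, so no slam. Pressing on the bar from above stopped with the fingertip 126.5–128.5 mm above the bench, and the bar's top should be 127 mm when shut. The last pictures show the bar slightly lower than at the start, which fits about 0 rad.

**Red spool:** its enlarged image looked the same before and after. The detector's own readings shifted by 1 pixel in the top view and 4–5 pixels in the side view, which I put down to detector noise.

**What disagreed:**
- **Tool tilt:** the tool drifted up to 7 degrees from vertical while pushing against the opening stop. It was about 3 degrees during the placing, and I corrected position before each contact.
- **Wrist force:** the readings taken between moves stayed near 1–2 N even when the bar was against a stop, so I judged contact by the arm ceasing to move.

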